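Put the paperweights away and lay out the torch bench

TASK

Pull open the drawer of the chest, put every finished glass paperweight in it sitting flat on its base, and push the drawer fully shut. Lay the bench out for the next piece: stand the lidded jar midway between the two rod pots, stand the narrow-necked bottle at the right of the burner (looking the way its nozzle points), level with the middle of its base and about 3 cm clear of it, and lay the marver paddle flat at the burner's left, its middle level with the burner's, parallel to it, plate towards the nozzle end and its plate's edge about 3 cm clear of the base. Leave the mug, the amber bottle, the tape and the screwdriver where they are.

Things in the scene. Friction and masses are not known exactly. Their poses are not given: they have to be found in the camera images.
- weight1: finished glass paperweight, squat dome 42 mm across and 28 mm high, straight flank up to 17 mm; origin at the centre of its flat underside, z up; all paperweights are alike, 2 to 4 are present (absent ones read None)
- weight2: finished glass paperweight, squat dome 42 mm across and 28 mm high, straight flank up to 17 mm; origin at the centre of its flat underside, z up; all paperweights are alike, 2 to 4 are present (absent ones read None)
- weight3: finished glass paperweight, squat dome 42 mm across and 28 mm high, straight flank up to 17 mm; origin at the centre of its flat underside, z up; all paperweights are alike, 2 to 4 are present (absent ones read None)
- weight4: finished glass paperweight, squat dome 42 mm across and 28 mm high, straight flank up to 17 mm; origin at the centre of its flat underside, z up; all paperweights are alike, 2 to 4 are present (absent ones read None)
- chest_drawer0 (a joint): travel of the single drawer of the low wooden chest at the left of the bench, m: 0 fully shut, 0.133 fully open; it slides out of the chest towards the robot
- chest_drawer0_handle (a point): middle of the drawer's steel bar handle: 11 mm thick, 120 mm long, level along the drawer's y, its axis 35 mm out from the front panel and 44 mm above the bench. Axes: x into the chest (the drawer opens along -x), y along the bar, z up. The chest top is 80 mm high, its front face level with the shut drawer's front
- drawer_floor (a point): point on the drawer's inner floor (22 mm above the bench), midway across, moves with the drawer; axes as the handle's. From it the inside reaches from x = -57 to +97 mm and y = -104 to +104 mm, walls 36 mm high; front panel's outer face at x = -78 mm, its top 46 mm above this floor. Fully open, the chest's front edge stands over x = +55 mm: only what is nearer is reachable from above
- burner: bench burner, fixed: steel base plate 120 mm (x) by 75 mm (y) by 12 mm, brass barrel above, top 125 mm high, reaching from x = -90 to +80 mm; origin at the centre of the base's underside; x is the way the nozzle points (roughly away from the robot), y is the burner's left, -y its right as seen looking along the nozzle
- pot_near: one of two alike terracotta pots of glass rods, fixed, 70 mm across and 90 mm high, rods up to 165 mm high; this is the one nearer the robot; origin at the centre of its underside; its x axis points at the other pot, 235 mm away centre to centre
- pot_far: the other terracotta pot of rods, farther from the robot; same size, origin at the centre of its underside
- jar: squat clear glass jar with a flat metal lid, 56 mm across, 70 mm high; origin at the centre of its underside, z up
- bottle: narrow-necked green glass bottle, closed: body 60 mm across up to 75 mm, shoulder, neck 24 to 26 mm across from 95 to 122 mm, lip 30 mm across at the top, 130 mm high; origin at the centre of its underside, z up
- paddle: flat marver paddle: dark plate 70 by 45 by 12 mm with a wooden handle 18 mm wide and 16 mm thick, 175 mm long in all, lying on the bench; origin on its underside; x runs from the handle to the plate: handle from x = -85 to +20 mm, plate from +20 to +90 mm; balance point near x = +20 mm
- paddle_blade (a point): middle of the paddle's plate, top face (x = 55 mm on the paddle)
- amber: bystander: small amber bottle with an orange cap, 48 mm across, 110 mm high; leave it
- mug: bystander: white mug, 76 mm across, 85 mm high; leave it
- tape: bystander: roll of cardboard tape lying flat, 84 mm across, 22 mm high; leave it
- screwdriver: bystander: screwdriver 160 mm long lying near the robot's base; leave it
Things that resemble listed ones, but are neither listed nor needed, are in the scene too. Leave any yellow look-alike of the bottle alone.

How it is judged:
By the outcome, as a careful person would: the job done as asked, in the order asked, and still so for the second after the job is handed in, with the robot touching nothing.
Of weight1, weight2, weight3, weight4 only 2 to 4 are there at a start; the rules pass over those that are not, and their reading is None.
At some moment in a run one of weight1, weight2, weight3, weight4, jar may be knocked a few centimetres aside while the robot is not near it.
Once in a run the grip may slacken for a moment while it holds something.
It also fails if it takes over 210 s, if anything falls off the work surface, if the arm or the gripper's body presses on something with over 40 N, if the wrist force passes 120 N, or if a joint passes its speed limit or range.

ROBOT

A 7-joint arm with a two-finger parallel gripper is mounted at the origin on the work surface. World frame = base frame: x ahead of the robot, y to its left, z up, the work surface at z = 0. Lengths are in m, angles in rad, forces in N, time in s.
With the tool pointing down it reaches from about 0.35 to 0.9 m from the base axis. Payload 8.1 kg.
Tool frame: the origin (TCP) lies at the very end of the fingers, on their centre line; the grasp point (between the pads) lies 19 mm behind it; x points along the fingers, y is the direction in which the jaws open and shut, and the axes are right-handed (so a half turn about x gives the same grasp; the last joint's range is limited). The gripper opens to 92 mm and grips with 3 to 60 N. Pads are 19 mm wide; open, the fingers measure 130 mm over their backs; the gripper's body (75 mm by 190 mm) begins 47 mm behind the grasp point.
Start: joints at [1.137, 0.434, 0.025, 1.573, -0.012, 1.134, -0.075], TCP at [0.203, -0.591, 0.227] pointing down, gripper open.
Joint ranges: [-2.62, 2.62], [-0.44, 2.09], [-1.27, 1.32], [0.08, 2.57], [-1.32, 4.46], [0.12, 2], [-2.74, 2.74]. Speed limits (rad/s): [2.22, 2.22, 3.01, 3.01, 3.14, 3.14, 3.14].

INTERFACE

Orientations are given as a rotation vector (axis times angle).
In Python, from cell import arm gives the robot as it stands.
- The arm moves only by the tool servo_tool, never from a script. Its argument "plan" is a list of rows, each a list of 2 entries, a list of its own where there are three numbers: the shift along the world's x, y, z in cm, then the turn, a rotation vector about the world's x, y, z in degrees. A call has 1 to 12 rows; each row is the pose to reach, as a shift and turn from the pose measured when the call began; what a row does not reach only later rows make up. A row lasts 1/10 s, in which the tool goes at most 50 mm and 8.59 degrees, less where a joint would pass 70% of its speed; a pose out of reach is approached as far as the arm can. A call with a gripper value outside its range is refused whole. "grip" is the opening, from 0 (shut) to 1 (fully open), set as the call begins (left out, the last holds). The fingers move at their own pace and stop on an object; "squeeze" is the grip in N (left out, the last holds). Time passes only in rows, so rows that repeat a pose let the fingers close. It gives the time, the measured TCP pose, the force and the opening at its end, in the units of the state.
- arm.observe(): the state, without advancing time (a new reading comes with each control period).
- arm.get_image(name): name is "side" or "top"; returns a dict with "frame" (480x640x3 uint8, blue, green, red), "fx", "fy", "cx", "cy" (pixels), "position" and "rotation" of the camera in the world. Camera axes: x right, y down, z forward; pixel columns grow to the right and rows downward; lengths in m; the calibration is good to about 2 mm. A picture is of the moment at which its call begins. There is no depth.
- arm.sign_off(): hands the job in, once; it reports no verdict.
Trained networks look in a picture, given as the dict that the camera call returned (one of the last four; its "shot" number tells which), for a name from the list of things; names that differ only in an ending like _2 or _b are one class to them, and where a whole thing is asked for, a point or a joint stands for the part that bears it (a point fixed in the world has none). Each returns a list of dicts, best first, with "score" (0 to 1); they miss things now and then, are a little off and sometimes report something else, mostly with a low value. They report only what shows in the picture. A call takes as long as a camera call. They do not tell look-alikes from the thing itself.
- arm.search_frame(picture, query): "at" ([column, row] in pixels, amid what is visible of it).
- arm.trace(picture, query): "pixels" (480x640 bool, what is visible of it) and "at" ([column, row] in pixels, amid what is visible of it).
The state is a dict: "clock": time; "joints": joint angles; "dq": joint speeds; "joint_efforts": joint torques, N m; "position": TCP position; "ee_rot": TCP orientation; "force": force on the tool from outside, world axes, zero at the start; "ft_torque": the same for the moment, N m; "width": opening from 0.0 (shut) to 1.0 (fully open).
Only numpy, scipy, OpenCV 4.12 (cv2) and the standard library are available. Lean on these libraries where they do the work, as an engineer would, in place of code of your own. Each camera call takes 0.05 s, during which the arm holds its last target.

## Working session

There is one attempt and no reset: what is moved stays moved. The work goes in short steps, Python scripts to look and compute and a tool call to move; the robot and the scene stay as the last step left them, time stands still between calls to the robot, and variables do not carry over. Pictures are saved under pics/ and viewed, and the job is handed in when it is done.

Besides the shell and the picture viewer there is one more tool, called after "Request:" by a JSON object that holds its "fn" and its "kwargs", one argument or row to a line. servo_tool: Moves the arm, as the interface text tells. Its arguments: {"type":"object","properties":{"plan":{"type":"array","items":{"type":"array"}},"grip":{"type":"number"},"squeeze":{"type":"number"}},"required":["plan"]}

```bash
ls; mkdir -p pics; cat > h.py <<'E'
import numpy as np, cv2
from cell import arm
from scipy.spatial.transform import Rotation as R
def rot(c):
    r=np.array(c["rotation"],float)
    return r if r.shape==(3,3) else (R.from_rotvec(r).as_matrix() if r.size==3 else R.from_quat(r).as_matrix())
def ray(c,px):
    d=np.array([(px[0]-c["cx"])/c["fx"],(px[1]-c["cy"])/c["fy"],1.0])
    return np.array(c["position"],float), rot(c)@d
def atz(c,px,z):
    p,d=ray(c,px); return p+d*(z-p[2])/d[2]
def proj(c,X):
    v=rot(c).T@(np.array(X,float)-np.array(c["position"],float)); return np.array([c["fx"]*v[0]/v[2]+c["cx"],c["fy"]*v[1]/v[2]+c["cy"]])
def tri(c1,p1,c2,p2):
    a,d=ray(c1,p1);b,e=ray(c2,p2)
    d=d/np.linalg.norm(d);e=e/np.linalg.norm(e)
    s=np.linalg.lstsq(np.stack([d,-e],1),b-a,rcond=None)[0]
    x,y=a+s[0]*d,b+s[1]*e
    return (x+y)/2,np.linalg.norm(x-y)
def save(c,n): cv2.imwrite("pics/"+n+".png",c["frame"])
E
python3 - <<'E'
from h import *
s=arm.observe(); print(s)
for n in("top","side"):
    c=arm.get_image(n); save(c,n+"0"); print({k:v for k,v in c.items() if k!="frame"})
E
```

```text
pics
{'clock': 0.0, 'joints': array([ 1.1373787 ,  0.43519194,  0.02497324,  1.57411332, -0.01160098,
        1.1340133 , -0.07511164]), 'dq': array([-0.00071019,  0.00080396,  0.00017857, -0.0013592 ,  0.00029395,
       -0.00040279, -0.00139207]), 'joint_efforts': array([ 6.25297998e-04, -6.67848229e+01,  9.85170119e-01, -3.14456069e+01,
       -6.04493427e-02,  4.28140350e-02,  1.51258837e-04]), 'position': array([ 0.20278418, -0.59063215,  0.225958  ]), 'ee_rot': array([ 2.04250146,  0.34252974, -2.04332826]), 'force': array([-0.45806661,  0.1044264 ,  0.27310345]), 'ft_torque': array([-0.01165069, -0.02529331, -0.02735862]), 'width': 1.0020249546785958}
{'fx': 533.9842276237323, 'fy': 533.9842276237323, 'cx': 321.84421966809293, 'cy': 240.06449739604867, 'position': array([ 0.46214402, -0.01373727,  1.20526766]), 'rotation': array([-2.20792297,  2.18650855, -0.08865111]), 'shot': 1}
{'fx': 537.6957419270396, 'fy': 537.6957419270396, 'cx': 321.9015007147981, 'cy': 239.7980425805668, 'position': array([0.15908202, 0.71930507, 0.96639442]), 'rotation': array([-0.67957021,  2.70699426, -1.05502589]), 'shot': 2}
```

View pics/top0.png

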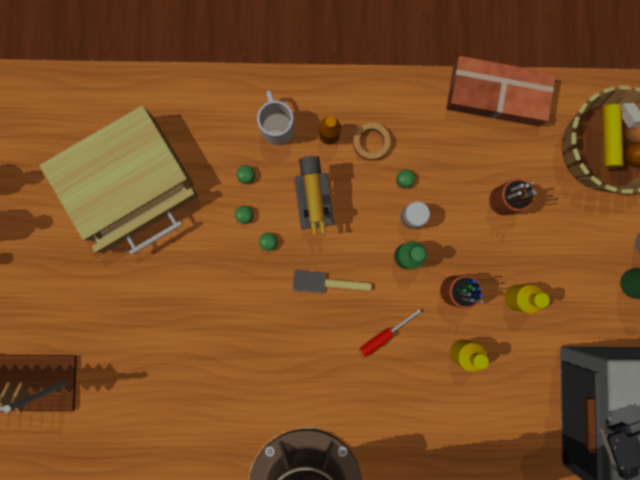

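View pics/side0.png

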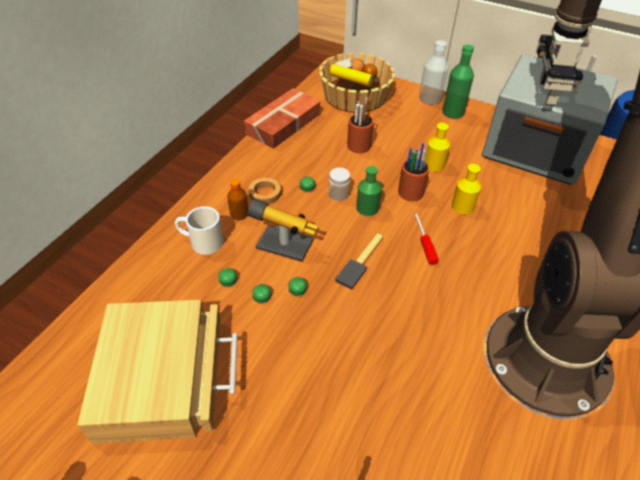

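The top view shows four green domes, at (246,174), (244,214), (268,241) and (405,178). The jar is at (416,214), the green bottle at (411,255), the yellow look-alikes at (530,298) and (470,357), the pots at (515,195) and (464,291), the paddle at (330,283), the burner at (314,195) and the chest at upper left. Next I'll run the networks on everything and crop in on the burner.

```bash
python3 - <<'E'
from h import *
import pickle
ct=arm.get_image("top"); cs=arm.get_image("side")
pickle.dump((ct,cs),open("c0.pkl","wb"))
for q in["weight1","jar","bottle","paddle","paddle_blade","burner","pot_near","chest_drawer0","chest_drawer0_handle","drawer_floor","amber","mug","tape","screwdriver"]:
    for n,c in(("top",ct),("side",cs)):
        r=arm.search_frame(c,q); print(q,n,[(np.round(x["at"]).astype(int).tolist(),round(x["score"],2)) for x in r][:6])
def crop(c,x0,y0,x1,y1,n,f=5): cv2.imwrite("pics/"+n+".png",cv2.resize(c["frame"][y0:y1,x0:x1],None,fx=f,fy=f,interpolation=cv2.INTER_CUBIC))
crop(ct,230,130,390,250,"burn_t"); crop(cs,200,170,350,280,"burn_s")
crop(ct,30,90,210,260,"ch_t",4);crop(cs,70,280,270,450,"ch_s",4)
print(arm.observe()["clock"])
E
```

```text
weight1 top [([245, 174], 0.85), ([243, 214], 0.81), ([269, 243], 0.63), ([406, 178], 0.57)]
weight1 side [([262, 291], 0.69), ([308, 184], 0.65), ([293, 287], 0.59), ([226, 276], 0.51)]
jar top [([415, 215], 0.96), ([267, 242], 0.48)]
jar side [([337, 185], 0.63)]
bottle top [([407, 254], 0.73), ([524, 299], 0.69), ([467, 354], 0.64)]
bottle side [([465, 191], 0.89), ([368, 193], 0.65), ([436, 146], 0.65)]
paddle top [([318, 285], 0.84)]
paddle side [([353, 266], 0.88), ([205, 232], 0.18)]
paddle_blade top [([314, 283], 0.74)]
paddle_blade side [([354, 269], 0.74)]
burner top [([314, 197], 0.72)]
burner side [([284, 232], 0.72)]
pot_near top [([464, 292], 0.89)]
pot_near side [([413, 177], 0.92)]
chest_drawer0 top [([143, 220], 0.89)]
chest_drawer0 side [([204, 368], 0.86), ([229, 274], 0.17)]
chest_drawer0_handle top [([146, 222], 0.92)]
chest_drawer0_handle side [([208, 370], 0.9)]
drawer_floor top [([143, 216], 0.68), ([317, 285], 0.39)]
drawer_floor side [([209, 370], 0.89)]
amber top []
amber side [([239, 207], 0.87), ([354, 266], 0.42)]
mug top [([271, 123], 0.7)]
mug side [([203, 230], 0.94)]
tape top [([375, 131], 0.88), ([512, 201], 0.32)]
tape side [([267, 193], 0.67)]
screwdriver top [([380, 344], 0.94)]
screwdriver side [([426, 246], 0.86)]
1.6
```

View crops.

View pics/burn_t.png

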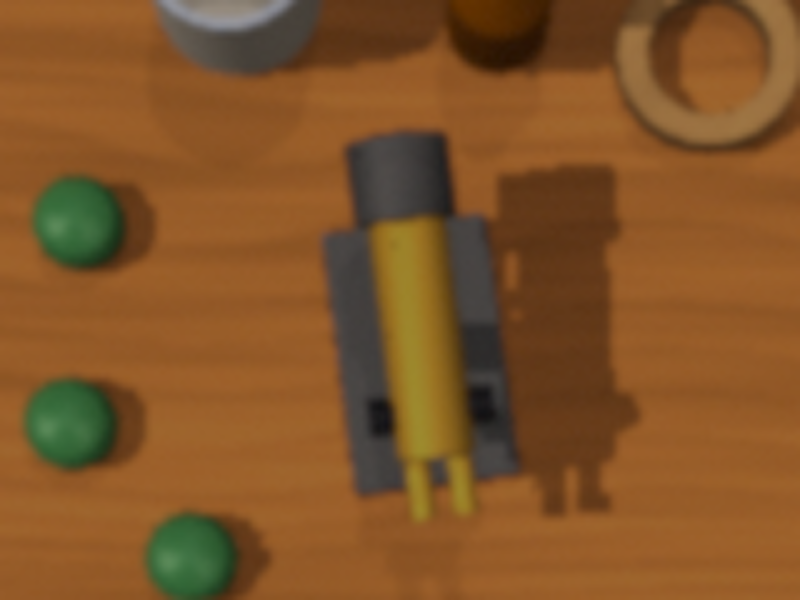

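View pics/burn_s.png

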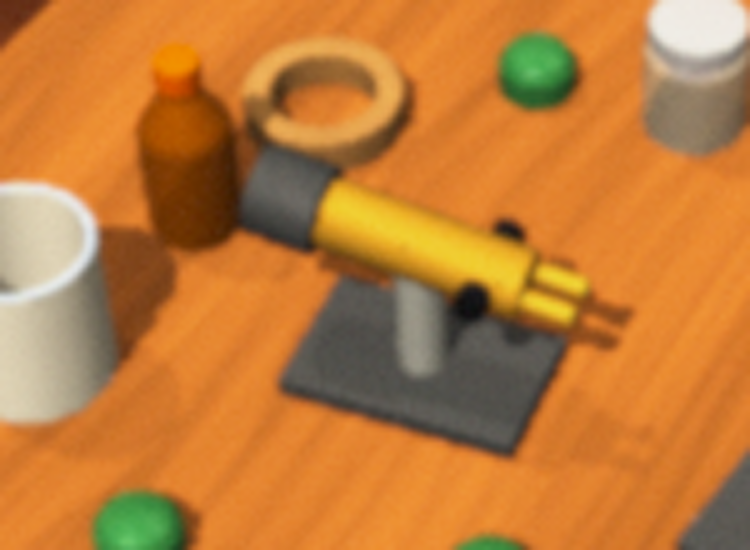

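View pics/ch_t.png

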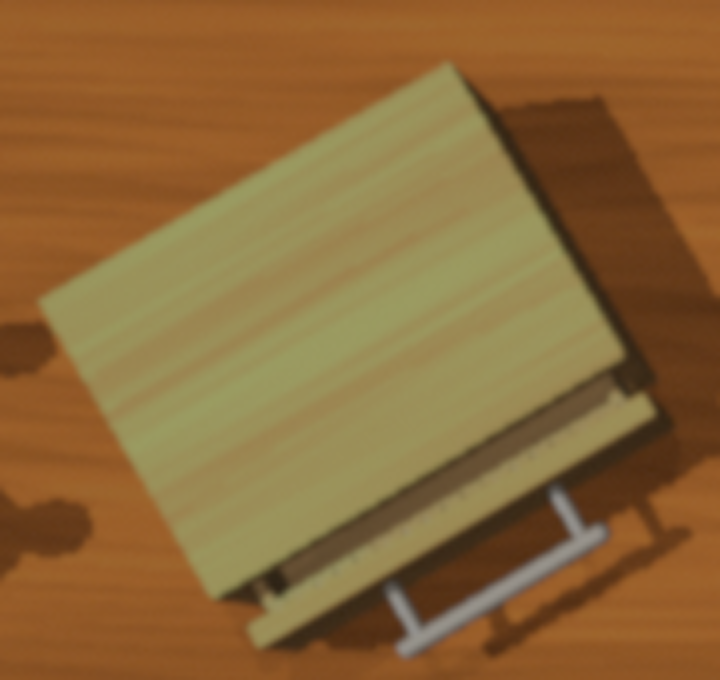

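View pics/ch_s.png

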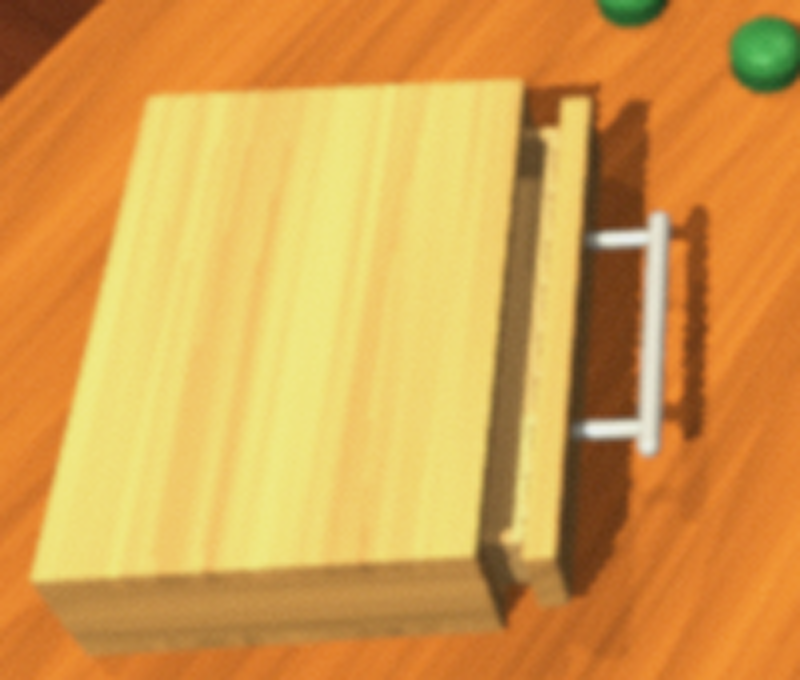

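The burner's dark nozzle end is at the top of the top view (310,165) and points away from the robot; the two brass prongs are at the rear. The drawer already stands about 2 cm open, with its handle bar from (131,253) to (181,223). Bottle candidates are the green one at (411,255) and yellow ones at (530,298) and (470,357). A tall green bottle sits at the far right edge, (635,283). Now the fits.

```bash
cat >> h.py <<'E'
from scipy.optimize import least_squares
PROF={"weight1":[(0,.021),(.017,.021),(.023,.0155),(.028,.006)],
"jar":[(0,.028),(.07,.028)],
"bottle":[(0,.03),(.075,.03),(.095,.0125),(.122,.0125),(.1221,.015),(.13,.015)]}
def sil(c,x,y,prof,z0=0):
    a=np.linspace(0,2*np.pi,48)
    return np.array([proj(c,[x+r*np.cos(t),y+r*np.sin(t),z0+h]) for h,r in prof for t in a])
def fit(views,prof,z0=0):
    # views: list of (cam,mask)
    tg=[]
    for c,m in views:
        ys,xs=np.nonzero(m); tg.append(np.array([xs.min()-.5,xs.max()+.5,ys.min()-.5,ys.max()+.5]))
    def f(p):
        o=[]
        for (c,m),t in zip(views,tg):
            s=sil(c,p[0],p[1],prof,z0); o.append([s[:,0].min(),s[:,0].max(),s[:,1].min(),s[:,1].max()]-t)
        return np.concatenate(o)
    c,m=views[0]; ys,xs=np.nonzero(m)
    p0=atz(c,(xs.mean(),ys.mean()),z0+.02)[:2]
    r=least_squares(f,p0,loss="soft_l1"); return r.x,np.round(r.fun,1)
def clean(m):
    n,l,st,_=cv2.connectedComponentsWithStats(m.astype(np.uint8)); return l==1+np.argmax(st[1:,4])
E
python3 - <<'E'
from h import *
ct=arm.get_image("top"); cs=arm.get_image("side")
for q in["weight1","jar","bottle"]:
    T=arm.trace(ct,q); S=arm.trace(cs,q)
    T=[t for t in T if t["score"]>.3]; S=[t for t in S if t["score"]>.3]
    for t in T:
        x,f=fit([(ct,clean(t["pixels"]))],PROF[q])
        ys="-"
        pj=proj(cs,[*x,PROF[q][-1][0]/2])
        if S:
            b=min(S,key=lambda s:np.hypot(*(np.array(s["at"])-pj)))
            if np.hypot(*(np.array(b["at"])-pj))<15:
                ys=fit([(cs,clean(b["pixels"]))],PROF[q]); ys=(np.round(ys[0],4),ys[1])
        print(q,np.round(t["at"]),round(t["score"],2),np.round(x,4),f,"side",ys)
def z(px,h): return np.round(atz(ct,px,h),4)
cor=[z((230+a/5,130+b/5),.012) for a,b in((327,235),(485,217),(518,470),(360,493))]
print("burner cor",cor,np.mean(cor,0), [np.linalg.norm(cor[i]-cor[i-1]) for i in range(4)])
print("handle",z((131.2,253),.044),z((180.7,223),.044))
for q in["pot_near"]:
    for n,c in(("top",ct),("side",cs)):
        for t in arm.trace(c,q): 
            ys,xs=np.nonzero(t["pixels"]);print(n,t["at"],t["score"],xs.min(),xs.max(),ys.min(),ys.max())
T=arm.trace(ct,"paddle")[0]["pixels"]; S=arm.trace(cs,"paddle")[0]["pixels"]
print(cv2.minAreaRect(np.argwhere(T)[:,::-1].astype(np.float32)))
def crop(c,x0,y0,x1,y1,n,f=5): cv2.imwrite("pics/"+n+".png",cv2.resize(c["frame"][y0:y1,x0:x1],None,fx=f,fy=f,interpolation=cv2.INTER_CUBIC))
crop(ct,280,250,420,370,"pad_t"); crop(ct,380,160,540,310,"jb_t",5);crop(cs,300,90,460,240,"jb_s",5)
E
```

```text
weight1 [248. 174.] 0.7 [0.6838 0.1398] [ 0.2 -0.2  0.6 -0.6] side (array([0.6872, 0.1414]), array([-1.3,  1.3, -0.7,  0.6]))
weight1 [244. 213.] 0.69 [0.593  0.1426] [ 0.1 -0.2 -0.2  0.2] side (array([0.5952, 0.144 ]), array([-0.3,  0.3, -0.5,  0.5]))
weight1 [407. 177.] 0.6 [ 0.6791 -0.221 ] [-0.4  0.4 -0.3  0.3] side (array([ 0.6795, -0.2187]), array([ 0.6, -0.6,  0.7, -0.6]))
weight1 [268. 241.] 0.54 [0.5328 0.0856] [ 0.3 -0.3 -0.1  0.1] side (array([0.535 , 0.0893]), array([ 0. , -0. , -0.3,  0.3]))
jar [416. 216.] 0.73 [ 0.5923 -0.2343] [-0.6  0.6 -0.3  0.3] side (array([ 0.5952, -0.2339]), array([-0.3,  0.3, -0.4,  0.3]))
bottle [409. 256.] 0.9 [ 0.5049 -0.2258] [-0.2  0.2  0.2 -0.2] side (array([ 0.5055, -0.2237]), array([-0.1,  0.1, -0.1,  0.1]))
bottle [526. 303.] 0.67 [ 0.4129 -0.4752] [-1.2  0.9 -0.1  0. ] side (array([ 0.4119, -0.4718]), array([-2. ,  1.7,  0.1, -0.1]))
burner cor [array([0.6801, 0.0272, 0.012 ]), array([ 0.6892, -0.044 ,  0.012 ]), array([ 0.5747, -0.0598,  0.012 ]), array([0.5636, 0.011 , 0.012 ])] [ 0.6269 -0.0164  0.012 ] [np.float64(0.1176209590166651), np.float64(0.07177917525299382), np.float64(0.11558499037504831), np.float64(0.07166484493808663)]
handle [0.504  0.3789 0.044 ] [0.5703 0.274  0.044 ]
top [460.3, 293.5] 0.75 440 482 276 308
side [413.9, 178.3] 0.81 398 428 144 200
((331.5034484863281, 283.4586181640625), (77.48143005371094, 20.263099670410156), 4.763641834259033)
```

View pics/pad_t.png

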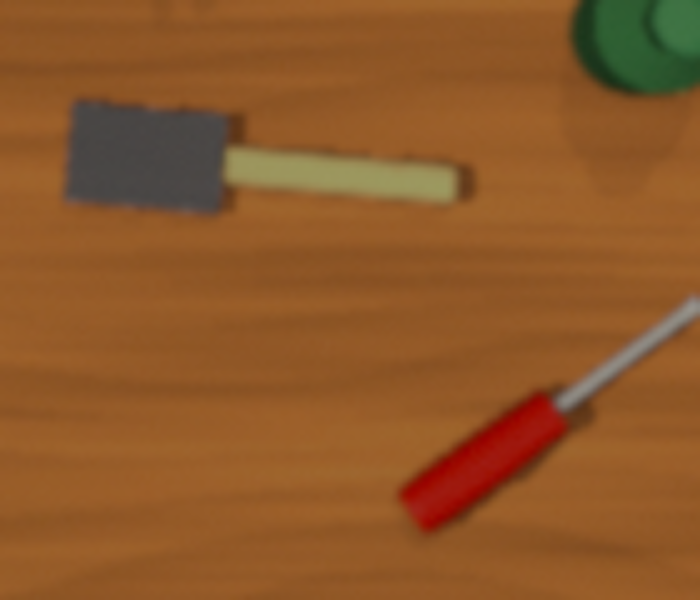

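View pics/jb_t.png

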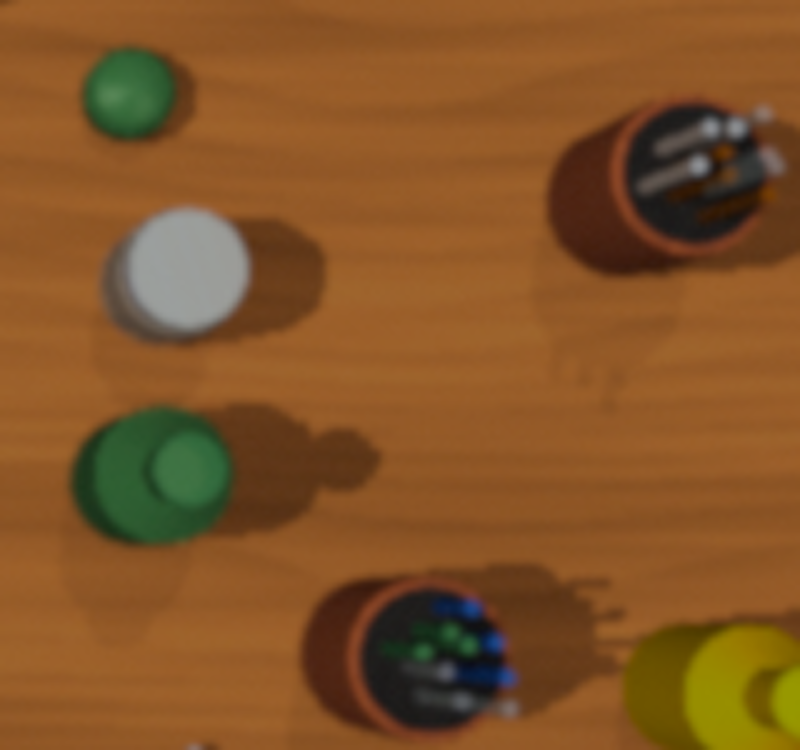

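View pics/jb_s.png

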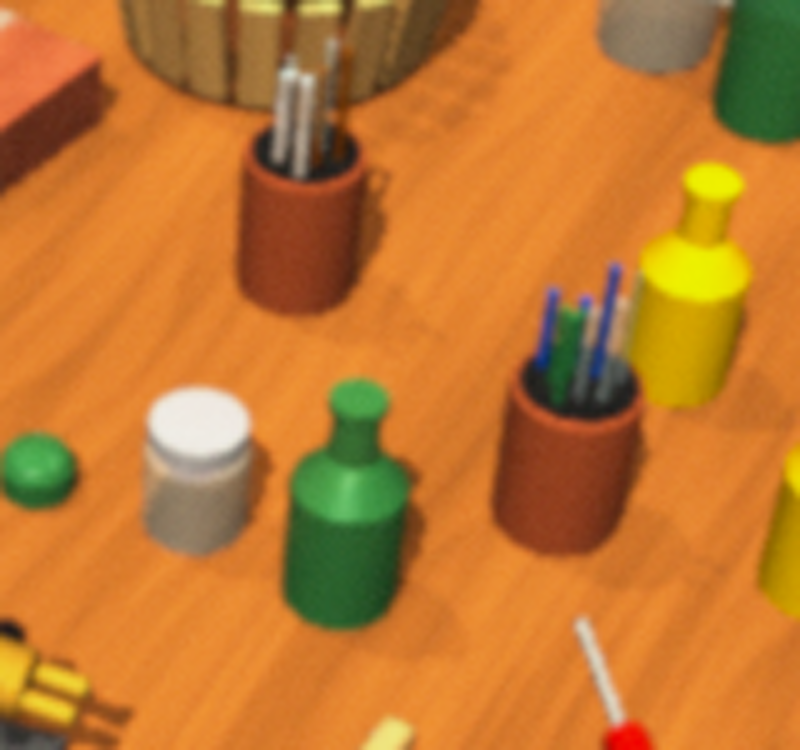

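The crops confirm one lidded jar, one green bottle and the two pots. Pot rims are centred at about (465,291) and (519,195), and the paddle's plate points image-left. Next: frames, neighbours and tool yaw.

```bash
python3 - <<'E'
from h import *
ct=arm.get_image("top"); cs=arm.get_image("side")
s=arm.observe(); M=R.from_rotvec(s["ee_rot"]).as_matrix(); print(np.round(M,3), s["clock"])
def z(px,h): return np.round(atz(ct,px,h),4)
pn,pf=z((465.4,291.4),.09),z((519.4,195.4),.09); print("pots",pn,pf,np.linalg.norm(pn-pf),"mid",(pn+pf)/2)
pc=[z((280+a/5,250+b/5),.012) for a,b in((72,100),(230,112),(220,213),(66,202))]; he=z((280+458/5,250+183.5/5),.016)
print("plate",pc,np.mean(pc,0),"hend",he)
# side check burner corners
for p in [(0.6801,.0272),(.6892,-.044),(.5747,-.0598),(.5636,.011)]:
    print(np.round((proj(cs,[*p,.012])-[200,170])*5))
P=dict(PROF); P["mug"]=[(0,.038),(.085,.038)];P["amber"]=[(0,.024),(.07,.024),(.11,.012)];P["tape"]=[(0,.042),(.022,.042)]
for q in("mug","amber","tape"):
    for n,c in(("t",ct),("s",cs)):
        for t in arm.trace(c,q)[:1]: print(q,n,t["score"],fit([(c,clean(t["pixels"]))],P[q]))
# handle in side view
print("handle side px", [(70+a/4,280+b/4) for a,b in((658,218),(648,450))])
for a,b in((658,216),(648,450)): print(np.round(atz(cs,(70+a/4,280+b/4),.044),4))
E
```

```text
[[-0.     0.325 -0.946]
 [-0.    -0.946 -0.325]
 [-1.     0.     0.   ]] 2.3
pots [ 0.4289 -0.3335  0.09  ] [ 0.6324 -0.45    0.09  ] 0.23448773955155947 mid [ 0.53065 -0.39175  0.09   ]
plate [array([0.4708, 0.0269, 0.012 ]), array([ 0.4661, -0.0436,  0.012 ]), array([ 0.4212, -0.0396,  0.012 ]), array([0.4255, 0.029 , 0.012 ])] [ 0.4459   -0.006825  0.012   ] hend [ 0.4353 -0.1452  0.016 ]
[284. 368.]
[347. 267.]
[566. 328.]
[515. 434.]
mug t 0.97 (array([0.80927502, 0.07036152]), array([ 0.4, -0.5,  2.6, -7.3]))
mug s 0.61 (array([0.80886497, 0.07878532]), array([ 2.5, -5.2, -1.1,  1.2]))
amber t 0.38 (array([0.58779232, 0.13700173]), array([-2.3,  4.6, -2.3,  3.8]))
amber s 0.84 (array([ 0.7809836 , -0.04457996]), array([-1.5,  1.7, -1.6,  1.3]))
tape t 0.55 (array([ 0.76348684, -0.14297232]), array([-0.5,  0.5, -1.4,  1.4]))
tape s 0.75 (array([ 0.76575185, -0.14267748]), array([ 0.2, -0.2, -0.5,  0.4]))
handle side px [(234.5, 334.5), (232.0, 392.5)]
[0.5713 0.2769 0.044 ]
[0.5047 0.3836 0.044 ]
```

```bash
python3 - <<'E'
import cv2
a=cv2.imread("pics/top0.png")[330:480,540:640]; b=cv2.imread("pics/side0.png")[0:160,480:640]
a=cv2.resize(a,None,fx=3.5,fy=3.5,interpolation=2); b=cv2.resize(b,(400,525)[:2],interpolation=2)
import numpy as np
cv2.imwrite("pics/grip0.png",np.hstack([a,b]) if a.shape[0]==b.shape[0] else b)
E
```

```text
(no output)
```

View pics/grip0.png

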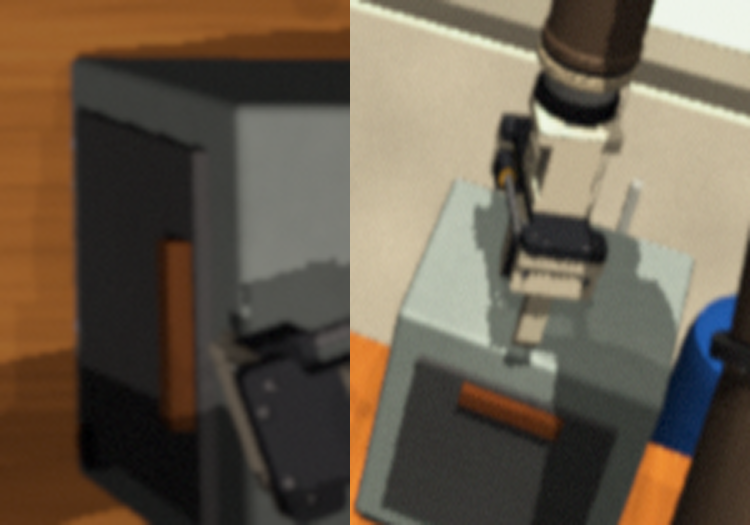

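Tool yaw follows the arm's azimuth, so turning by +103° brings the jaws across the drawer bar. Heading over in two stages.

Request:
{"fn": "servo_tool", "kwargs": {
  "plan": [
    [[5,9,5],[0,0,10]],
    [[10,18,5],[0,0,20]],
    [[15,27,5],[0,0,30]],
    [[20,36,5],[0,0,40]],
    [[25,44,5],[0,0,50]],
    [[25,44,5],[0,0,52]],
    [[25,44,5],[0,0,52]],
    [[25,44,5],[0,0,52]],
    [[25,44,5],[0,0,52]],
    [[25,44,5],[0,0,52]],
    [[25,44,5],[0,0,52]],
    [[25,44,5],[0,0,52]]
  ],
  "grip": 0.27,
  "squeeze": 40
}}

```text
clock: 3.8
position: [0.454, -0.1488, 0.277]
ee_rot: [1.447, 1.036, -1.446]
force: [-0.8, -0.2, 0.3]
width: 0.268
```

Request:
{"fn": "servo_tool", "kwargs": {
  "plan": [
    [[1,5,0],[0,0,8]],
    [[2,10,0],[0,0,16]],
    [[3,15,0],[0,0,24]],
    [[4,20,0],[0,0,32]],
    [[5,25,0],[0,0,40]],
    [[6,30,-3],[0,0,48]],
    [[7,35,-6],[0,0,51.3]],
    [[7.5,40,-9],[0,0,51.3]],
    [[8,45,-12],[0,0,51.3]],
    [[8.4,47.7,-14],[0,0,51.3]],
    [[8.4,47.7,-14],[0,0,51.3]],
    [[8.4,47.7,-14],[0,0,51.3]]
  ]
}}

```text
clock: 5.0
position: [0.5371, 0.3291, 0.134]
ee_rot: [0.779, 1.429, -0.782]
force: [0.0, -0.3, -0.3]
width: 0.271
```

```bash
cat >> h.py <<'E'
def st():
    s=arm.observe(); M=R.from_rotvec(s["ee_rot"]).as_matrix()
    print("t",round(s["clock"],2),"pos",np.round(s["position"],4),"yaw",round(np.degrees(np.arctan2(M[1,1],M[0,1])),2),"down",np.round(M[:,0],3),"F",np.round(s["force"],1),"w",round(s["width"]*92,1)); return s
def crop(c,x0,y0,x1,y1,n,f=5): cv2.imwrite("pics/"+n+".png",cv2.resize(c["frame"][y0:y1,x0:x1],None,fx=f,fy=f,interpolation=cv2.INTER_CUBIC))
E
python3 - <<'E'
from h import *
s=st(); print(np.round(s["joints"],2)); c=arm.get_image("side"); crop(c,60,200,320,420,"a1",3)
E
```

```text
t 5.0 pos [0.5371 0.3291 0.134 ] yaw 32.66 down [-0.004 -0.    -1.   ] F [ 0.  -0.3 -0.3] w 24.9
[-0.21  0.62 -0.65  1.62  0.42  1.04 -0.42]
```

View pics/a1.png

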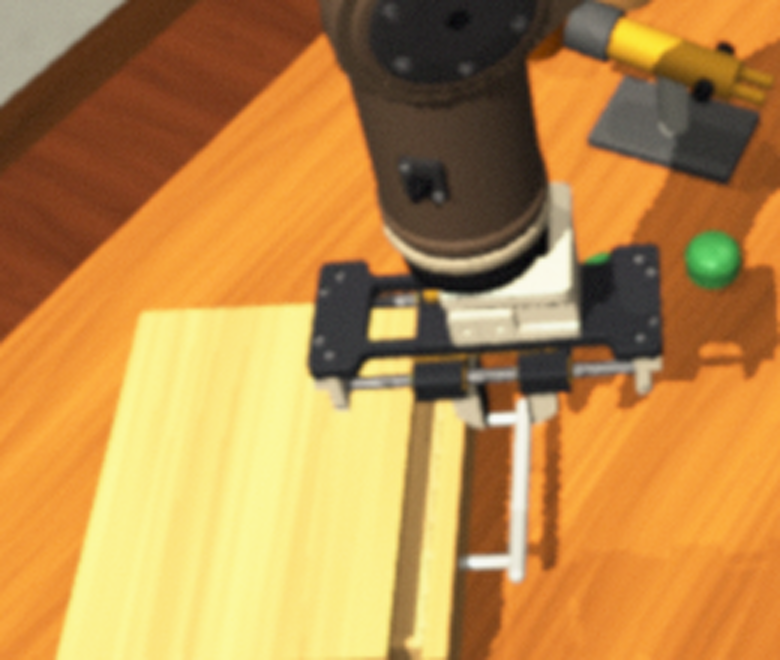

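The gripper's 190 mm frame runs along the jaw direction and the fingers straddle the bar. Now descend and grip.

Request:
{"fn": "servo_tool", "kwargs": {
  "plan": [
    [[0,0,-3],[0,0,-0.4]],
    [[0,0,-6],[0,0,-0.4]],
    [[0,0,-8],[0,0,-0.4]],
    [[0,0,-10.2],[0,0,-0.4]],
    [[0,0,-10.2],[0,0,-0.4]]
  ]
}}

```text
clock: 5.55
position: [0.5381, 0.323, 0.0312]
ee_rot: [0.784, 1.424, -0.795]
force: [-0.3, -1.0, 0.5]
width: 0.27
```

Request:
{"fn": "servo_tool", "kwargs": {
  "plan": [
    [[0,0,0],[0,0,0]],
    [[0,0,0],[0,0,0]],
    [[0,0,0],[0,0,0]],
    [[0,0,0],[0,0,0]],
    [[0,0,0],[0,0,0]]
  ],
  "grip": 0
}}

```text
clock: 6.05
position: [0.5397, 0.3221, 0.0326]
ee_rot: [0.785, 1.421, -0.795]
force: [2.5, -5.1, 7.5]
width: 0.105
```

Request:
{"fn": "servo_tool", "kwargs": {
  "plan": [
    [[-1,-0.6,0],[0,0,0]],
    [[-2,-1.3,0],[0,0,0]],
    [[-3,-1.9,0],[0,0,0]],
    [[-4,-2.5,0],[0,0,0]],
    [[-5,-3.2,0],[0,0,0]],
    [[-6,-3.8,0],[0,0,0]],
    [[-7,-4.4,0],[0,0,0]],
    [[-8,-5.1,0],[0,0,0]],
    [[-8.5,-5.4,0],[0,0,0]],
    [[-9,-5.7,0],[0,0,0]],
    [[-9.4,-6,0],[0,0,0]]
  ]
}}

```text
clock: 7.15
position: [0.4449, 0.2631, 0.0327]
ee_rot: [0.785, 1.423, -0.793]
force: [-2.9, 7.0, -6.0]
width: 0.106
```

```bash
python3 - <<'E'
from h import *
s=st(); c=arm.get_image("side"); crop(c,60,200,320,420,"a2",3)
E
```

```text
t 7.15 pos [0.4449 0.2631 0.0327] yaw 31.98 down [-0.002 -0.004 -1.   ] F [-2.9  7.  -6. ] w 9.8
```

View pics/a2.png

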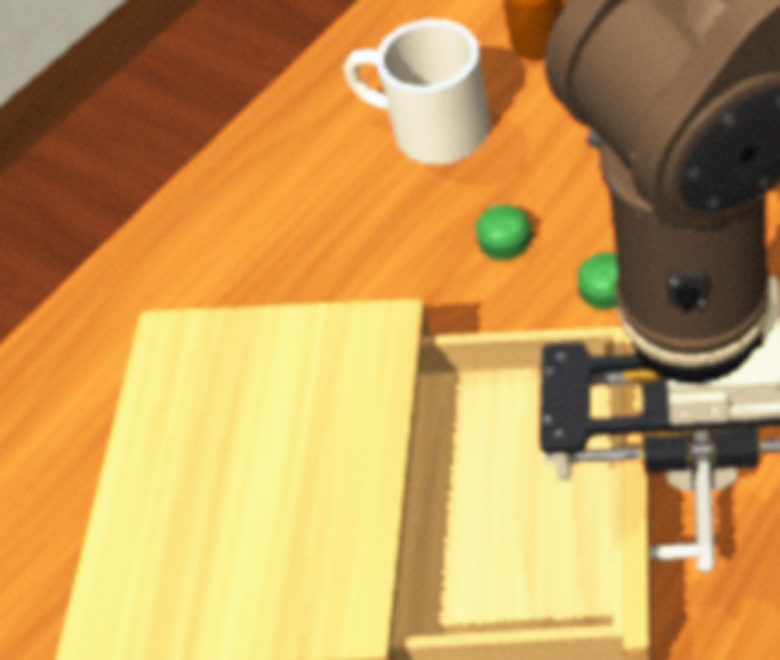

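The drawer is well open; pull a little further to find the stop.

Request:
{"fn": "servo_tool", "kwargs": {
  "plan": [
    [[-0.4,-0.3,0],[0,0,0]],
    [[-0.8,-0.5,0],[0,0,0]],
    [[-1.2,-0.8,0],[0,0,0]],
    [[-1.2,-0.8,0],[0,0,0]]
  ]
}}

```text
clock: 7.6
position: [0.4447, 0.2629, 0.0343]
ee_rot: [0.806, 1.415, -0.774]
force: [41.8, 27.0, -51.3]
width: 0.108
```

At the stop (50 N). Release and lift.

Request:
{"fn": "servo_tool", "kwargs": {
  "plan": [
    [[0,0,0],[0,0,0]],
    [[0,0,0],[0,0,0]],
    [[0,0,0],[0,0,0]],
    [[0,0,0],[0,0,0]]
  ],
  "grip": 0.27
}}

```text
clock: 8.0
position: [0.444, 0.2622, 0.0343]
ee_rot: [0.805, 1.415, -0.775]
force: [0.4, 0.2, 0.2]
width: 0.267
```

Request:
{"fn": "servo_tool", "kwargs": {
  "plan": [
    [[0,0,3],[0,0,0]],
    [[0,0,7],[0,0,0]],
    [[0,0,11],[0,0,0]],
    [[0,-5,15],[0,0,0]],
    [[0,-10,15],[0,0,0]],
    [[0,-15,15],[0,0,0]],
    [[0,-20,15],[0,0,0]],
    [[0,-25,15],[0,0,0]],
    [[0,-25,15],[0,0,0]]
  ]
}}

```text
clock: 8.9
position: [0.4425, 0.006, 0.1838]
ee_rot: [0.807, 1.413, -0.784]
force: [0.4, 0.1, 0.0]
width: 0.27
```

```bash
python3 - <<'E'
from h import *
s=st(); c=arm.get_image("side"); save(c,"b1s"); ct=arm.get_image("top"); save(ct,"b1t"); crop(ct,40,90,300,285,"b1c",3)
E
```

```text
t 8.9 pos [0.4425 0.006  0.1838] yaw 31.45 down [ 0.013  0.009 -1.   ] F [0.4 0.1 0. ] w 24.9
```

View pics/b1c.png

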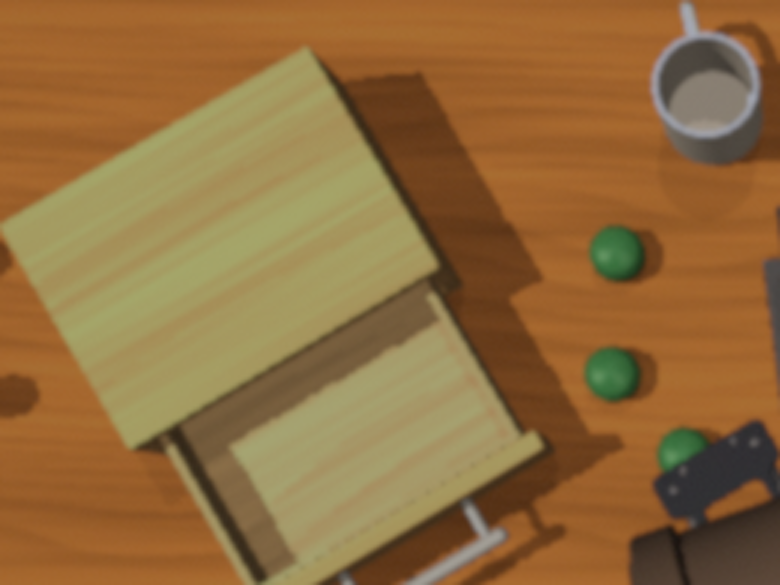

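View pics/b1s.png

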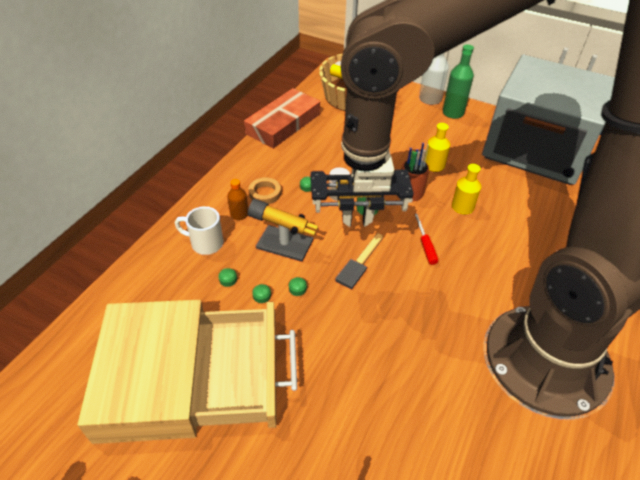

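```bash
python3 - <<'E'
from h import *
c=arm.get_image("side"); ct=arm.get_image("top")
h=np.array([.4428,.2694]); ex=np.array([np.cos(np.radians(32)),np.sin(np.radians(32))]); ey=np.array([-ex[1],ex[0]])
f=h+.113*ex; print(f,ex,ey)
for n,C,box in(("s",c,(80,290,320,450)),("t",ct,(40,90,300,285))):
    I=C["frame"].copy()
    I=cv2.resize(I[box[1]:box[3],box[0]:box[2]],None,fx=3,fy=3,interpolation=2)
    def pt(p,z):
        q=(proj(C,[*p,z])-box[:2])*3+1; return tuple(int(v) for v in q)
    for a,b,z in((-57,-104,.022),(-57,104,.022),(-78,-104,.068),(-78,104,.068),(55,-104,.08),(55,104,.08)):
        cv2.circle(I,pt(f+ex*a/1e3+ey*b/1e3,z),3,(0,0,255),-1)
    for a,b in((-30,-55),(-30,55),(20,-55),(20,55)): cv2.circle(I,pt(f+ex*a/1e3+ey*b/1e3,.022),4,(255,0,0),-1); print(a,b,np.round(f+ex*a/1e3+ey*b/1e3,4))
    cv2.circle(I,pt(h,.044),4,(255,0,255),-1)
    cv2.imwrite("pics/dr_%s.png"%n,I)
E
```

```text
[0.53862943 0.32928088] [0.8480481  0.52991926] [-0.52991926  0.8480481 ]
-30 -55 [0.5423 0.2667]
-30 55 [0.484 0.36 ]
20 -55 [0.5847 0.2932]
20 55 [0.5264 0.3865]
-30 -55 [0.5423 0.2667]
-30 55 [0.484 0.36 ]
20 -55 [0.5847 0.2932]
20 55 [0.5264 0.3865]
```

View pics/dr_s.png

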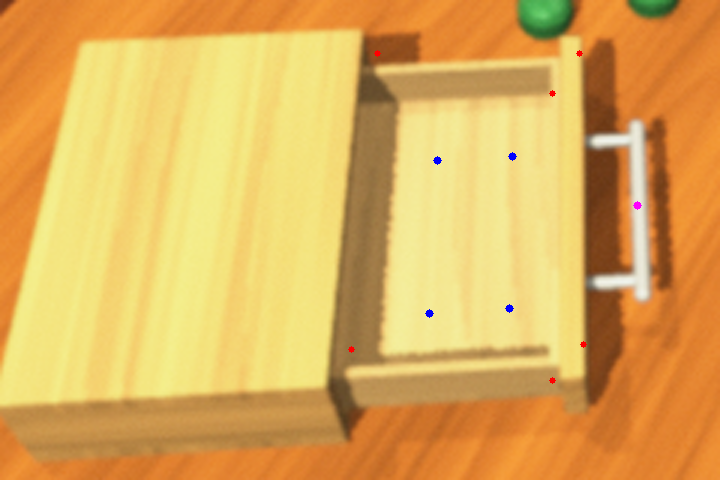

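View pics/dr_t.png

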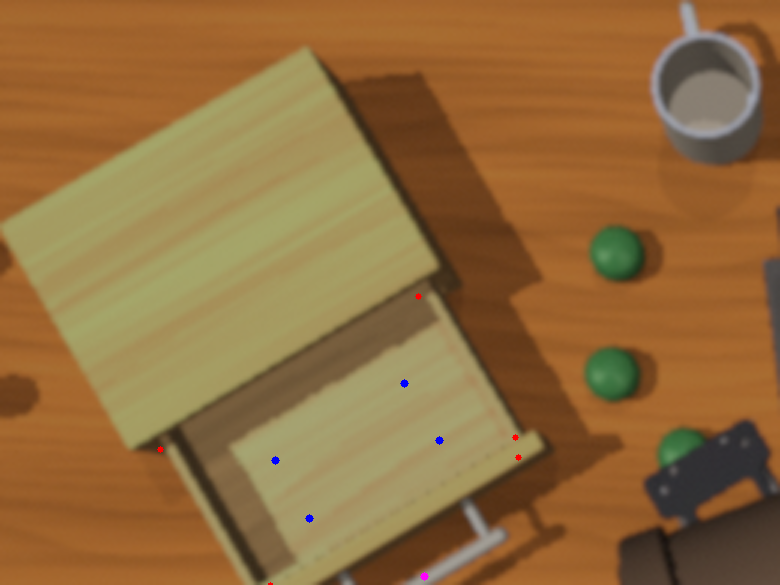

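The drawer projection matches the picture. Slots are (0.585,0.293), (0.526,0.387), (0.542,0.267) and (0.484,0.360), with jaws along the drawer's width at yaw 122°. First the weight at (0.685,0.141).

Request:
{"fn": "servo_tool", "kwargs": {
  "plan": [
    [[4,2.5,0],[0,0,8]],
    [[8,5,0],[0,0,16]],
    [[12,7,0],[0,0,24]],
    [[16,9,0],[0,0,32]],
    [[20,11.5,-2],[0,0,40]],
    [[24.2,13.5,-4],[0,0,48.5]],
    [[24.2,13.5,-6],[0,0,48.5]],
    [[24.2,13.5,-9],[0,0,48.5]],
    [[24.2,13.5,-12],[0,0,48.5]],
    [[24.2,13.5,-12],[0,0,48.5]]
  ],
  "grip": 0.64
}}

```text
clock: 10.1
position: [0.6824, 0.1501, 0.0599]
ee_rot: [0.143, 1.575, -0.115]
force: [-0.4, -0.5, 0.2]
width: 0.64
```

```bash
python3 - <<'E'
from h import *
s=st(); c=arm.get_image("side"); crop(c,150,150,350,310,"c1",4)
E
```

```text
t 10.1 pos [0.6824 0.1501 0.0599] yaw 80.59 down [-0.007  0.019 -1.   ] F [-0.4 -0.5  0.2] w 58.8
```

View pics/c1.png

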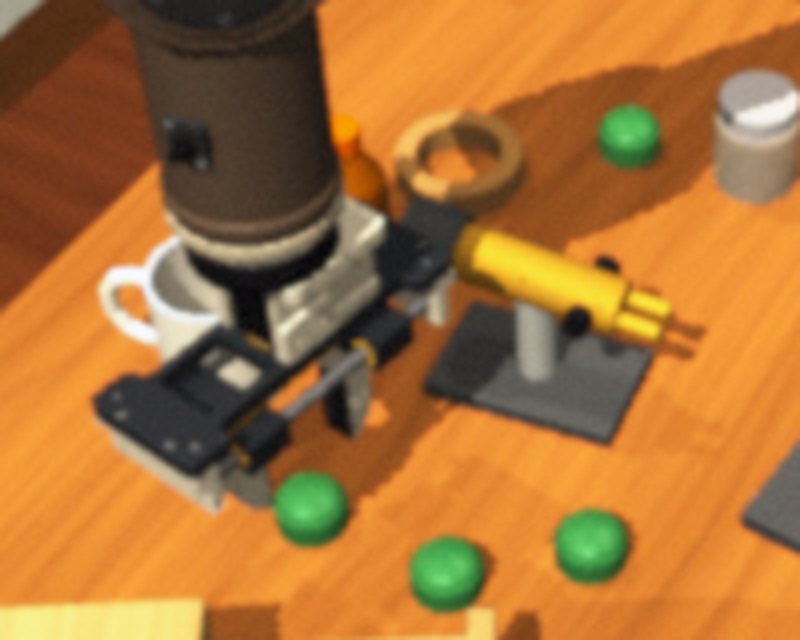

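The pose stopped 9 mm off in y, probably still settling. I'll correct it while descending partway and check.

Request:
{"fn": "servo_tool", "kwargs": {
  "plan": [
    [[0.3,-0.9,-1],[0,0,-0.5]],
    [[0.3,-0.9,-2],[0,0,-0.5]],
    [[0.3,-0.9,-2],[0,0,-0.5]]
  ]
}}

```text
clock: 10.45
position: [0.6865, 0.1406, 0.0419]
ee_rot: [0.152, 1.573, -0.122]
force: [-0.1, -0.2, -0.1]
width: 0.639
```

```bash
python3 - <<'E'
from h import *
s=st()
E
```

```text
t 10.45 pos [0.6865 0.1406 0.0419] yaw 80.02 down [-0.005  0.019 -1.   ] F [-0.1 -0.2 -0.1] w 58.8
```

Request:
{"fn": "servo_tool", "kwargs": {
  "plan": [
    [[-0.1,0,-1.5],[-1.1,-0.3,0]],
    [[-0.1,0,-3],[-1.1,-0.3,0]],
    [[-0.1,0,-3.8],[-1.1,-0.3,0]],
    [[-0.1,0,-3.8],[-1.1,-0.3,0]]
  ]
}}

```text
clock: 10.85
position: [0.6843, 0.1402, 0.0018]
ee_rot: [0.136, 1.568, -0.137]
force: [-0.3, -0.4, 0.5]
width: 0.642
```

Request:
{"fn": "servo_tool", "kwargs": {
  "plan": [
    [[0,0,0],[0,0,0]],
    [[0,0,0],[0,0,0]],
    [[0,0,0],[0,0,0]],
    [[0,0,0],[0,0,0]],
    [[0,0,0],[0,0,0]]
  ],
  "grip": 0.2,
  "squeeze": 30
}}

```text
clock: 11.35
position: [0.6845, 0.1402, 0.0022]
ee_rot: [0.136, 1.568, -0.137]
force: [-0.5, -0.3, 1.2]
width: 0.452
```

```bash
python3 - <<'E'
from h import *
s=st()
E
```

```text
t 11.35 pos [0.6845 0.1402 0.0022] yaw 80.04 down [-0.002 -0.001 -1.   ] F [-0.5 -0.3  1.2] w 41.6
```

Held, at 41.6 mm wide. Carry it to the far-right slot.

Request:
{"fn": "servo_tool", "kwargs": {
  "plan": [
    [[0,0,4],[0,0,0]],
    [[0,0,8],[0,0,0]],
    [[-1,2,12],[0,0,8]],
    [[-4,6,12],[0,0,16]],
    [[-7,10,12],[0,0,24]],
    [[-10,15.3,12],[0,0,32]],
    [[-10,15.3,12],[0,0,40]],
    [[-10,15.3,12],[0,0,42]],
    [[-10,15.3,10],[0,0,42]],
    [[-10,15.3,8],[0,0,42]],
    [[-10,15.3,8],[0,0,42]],
    [[-10,15.3,8],[0,0,42]]
  ]
}}

```text
clock: 12.55
position: [0.5844, 0.2931, 0.0824]
ee_rot: [-0.439, 1.528, 0.437]
force: [-0.1, 0.1, -1.2]
width: 0.448
```

```bash
python3 - <<'E'
from h import *
s=st()
c=arm.get_image("side"); crop(c,60,200,320,420,"d1",3)
E
```

```text
t 12.55 pos [0.5844 0.2931 0.0824] yaw 122.04 down [-0.001 -0.002 -1.   ] F [-0.1  0.1 -1.2] w 41.2
```

View pics/d1.png

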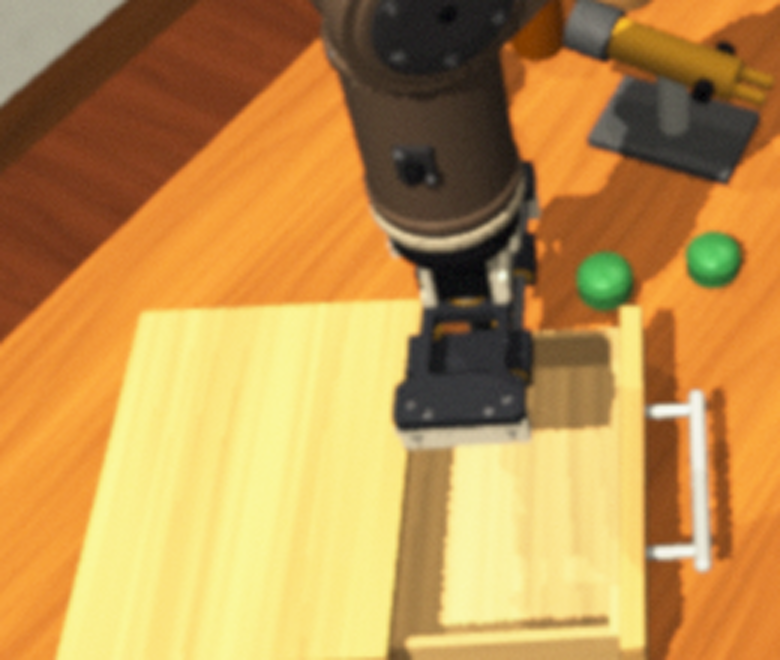

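Request:
{"fn": "servo_tool", "kwargs": {
  "plan": [
    [[0,0,-2],[0,0,0]],
    [[0,0,-4],[0,0,0]],
    [[0,0,-5],[0,0,0]],
    [[0,0,-5.7],[0,0,0]],
    [[0,0,-5.7],[0,0,0]]
  ]
}}

```text
clock: 13.1
position: [0.5846, 0.2935, 0.0252]
ee_rot: [-0.439, 1.527, 0.437]
force: [-0.2, 0.2, -1.3]
width: 0.451
```

Request:
{"fn": "servo_tool", "kwargs": {
  "plan": [
    [[0,0,0],[0,0,0]],
    [[0,0,0],[0,0,0]],
    [[0,0,0],[0,0,0]],
    [[0,0,3],[0,0,0]],
    [[0,0,7],[0,0,0]],
    [[0,0,11],[0,0,0]],
    [[0,0,11],[0,0,0]]
  ],
  "grip": 0.54
}}

```text
clock: 13.8
position: [0.5865, 0.2963, 0.1415]
ee_rot: [-0.436, 1.519, 0.439]
force: [0.7, 1.0, -0.2]
width: 0.54
```

```bash
python3 - <<'E'
from h import *
s=st()
c=arm.get_image("side"); crop(c,60,200,320,420,"d2",3)
E
```

```text
t 13.8 pos [0.5865 0.2963 0.1415] yaw 122.05 down [ 0.006  0.004 -1.   ] F [ 0.7  1.  -0.2] w 49.7
```

View pics/d2.png

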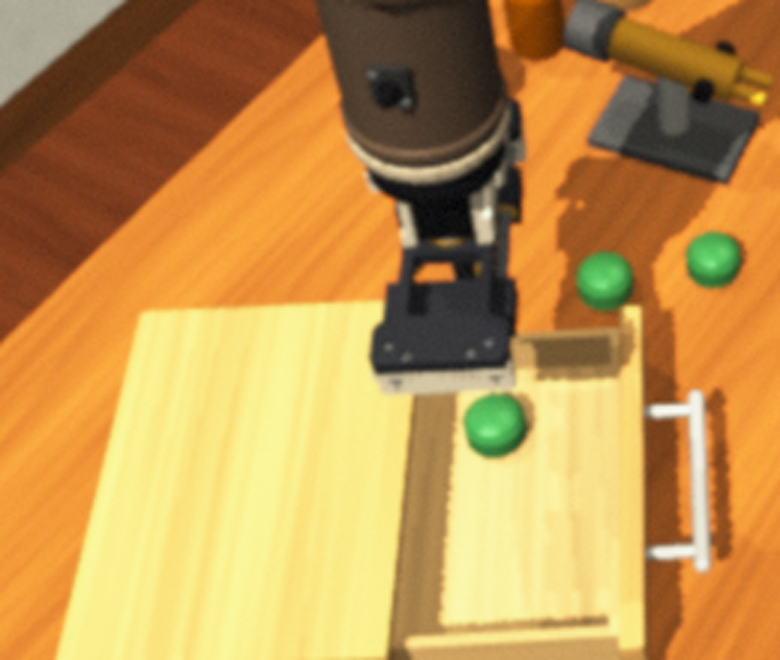

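Weight 1 sits flat in the drawer at (225,341) in the full side frame. Next the weight at (0.594,0.144).

Request:
{"fn": "servo_tool", "kwargs": {
  "plan": [
    [[0,-4,1],[0,0,-8]],
    [[0,-8,1],[0,0,-16]],
    [[0.4,-12,1],[0,0,-24]],
    [[0.8,-15.3,0],[0,0,-32]],
    [[0.8,-15.3,-3],[0,0,-40]],
    [[0.8,-15.3,-6],[0,0,-42]],
    [[0.8,-15.3,-9],[-0.2,0.3,-42]],
    [[0.8,-15.3,-9],[-0.2,0.3,-42]],
    [[0.8,-15.3,-9],[-0.2,0.3,-42]]
  ],
  "grip": 0.64
}}

```text
clock: 14.75
position: [0.5933, 0.1421, 0.0484]
ee_rot: [0.134, 1.57, -0.139]
force: [0.7, 0.5, -0.6]
width: 0.64
```

```bash
python3 - <<'E'
from h import *
s=st()
c=arm.get_image("side"); crop(c,160,200,360,350,"d3",4)
T=[t for t in arm.trace(c,"weight1") if t["score"]>.3]
for t in T: print(np.round(t["at"]),fit([(c,clean(t["pixels"]))],PROF["weight1"]))
E
```

```text
t 14.75 pos [0.5933 0.1421 0.0484] yaw 80.07 down [-0.003 -0.003 -1.   ] F [ 0.7  0.5 -0.6] w 58.8
[304. 184.] (array([ 0.6816723 , -0.21997793]), array([ 0.1, -0.1, -0.9,  0.8]))
[261. 295.] (array([0.594208 , 0.1434978]), array([-0.8,  0.8, -0.5,  0.5]))
[297. 288.] (array([0.53407296, 0.08874307]), array([-0.5,  0.5, -0.3,  0.3]))
[228. 342.] (array([0.59561583, 0.2833774 ]), array([ 0.2, -0.2,  0.4, -0.4]))
[300. 230.] (array([ 6.01111075e-01, -6.34809375e-05]), array([  5.9, -16.2,  31.5,  -2.5]))
```

View pics/d3.png

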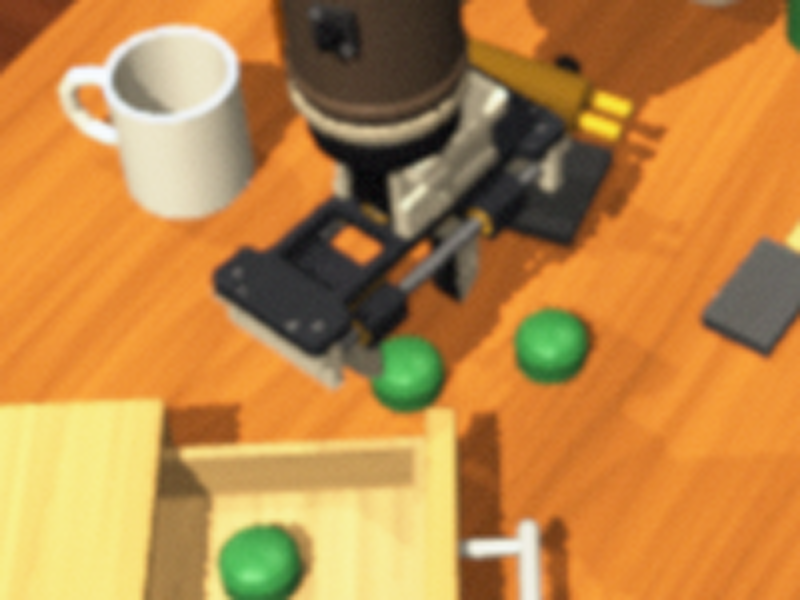

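Request:
{"fn": "servo_tool", "kwargs": {
  "plan": [
    [[0.1,0.1,-2],[0,0,0]],
    [[0.1,0.1,-4],[0,0,0]],
    [[0.1,0.1,-4.6],[0,0,0]],
    [[0.1,0.1,-4.6],[0,0,0]]
  ]
}}

```text
clock: 15.25
position: [0.5955, 0.1438, 0.0044]
ee_rot: [0.135, 1.567, -0.138]
force: [0.4, 0.8, 1.1]
width: 0.643
```

Request:
{"fn": "servo_tool", "kwargs": {
  "plan": [
    [[0,0,0],[0,0,0]],
    [[0,0,0],[0,0,0]],
    [[0,0,0],[0,0,0]],
    [[0,0,0],[0,0,0]],
    [[0,0,0],[0,0,0]]
  ],
  "grip": 0.2
}}

```text
clock: 15.75
position: [0.5962, 0.1441, 0.0055]
ee_rot: [0.135, 1.565, -0.137]
force: [-0.4, -0.1, 7.1]
width: 0.445
```

```bash
python3 - <<'E'
from h import *
s=st()
E
```

```text
t 15.75 pos [0.5962 0.1441 0.0055] yaw 80.06 down [ 0.001 -0.001 -1.   ] F [-0.4 -0.1  7.1] w 40.9
```

Held. Carry it to the far-left slot (0.526,0.387).

Request:
{"fn": "servo_tool", "kwargs": {
  "plan": [
    [[0,0,4],[0,0,0]],
    [[0,0,8],[0,0,0]],
    [[-1,3,12],[0,0,8]],
    [[-2,7,12],[0,0,16]],
    [[-3.5,12,12],[0,0,24]],
    [[-5,17,12],[0,0,32]],
    [[-6.5,21,12],[0,0,40]],
    [[-7,24.3,12],[0,0,42]],
    [[-7,24.3,10],[0,0,42]],
    [[-7,24.3,8],[0,0,42]],
    [[-7,24.3,8],[0,0,42]],
    [[-7,24.3,8],[0,0,42]]
  ]
}}

```text
clock: 16.95
position: [0.5261, 0.3868, 0.0856]
ee_rot: [-0.439, 1.525, 0.437]
force: [-0.2, 0.1, 0.0]
width: 0.448
```

```bash
python3 - <<'E'
from h import *
s=st()
c=arm.get_image("side"); crop(c,60,200,320,420,"d4",3)
E
```

```text
t 16.95 pos [0.5261 0.3868 0.0856] yaw 122.05 down [ 0.001 -0.001 -1.   ] F [-0.2  0.1  0. ] w 41.2
```

View pics/d4.png

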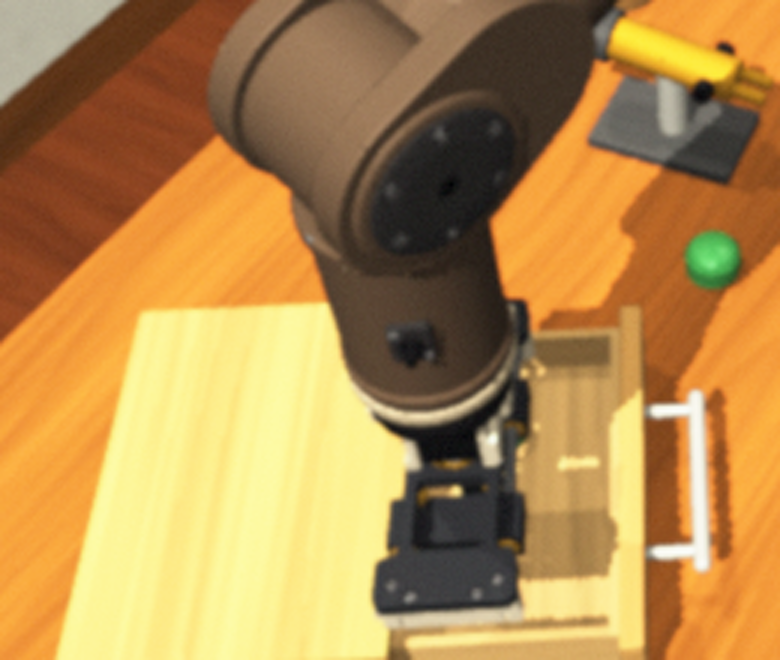

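Request:
{"fn": "servo_tool", "kwargs": {
  "plan": [
    [[0,0,-2],[0,0,0]],
    [[0,0,-4],[0,0,0]],
    [[0,0,-5],[0,0,0]],
    [[0,0,-5.7],[0,0,0]],
    [[0,0,-5.7],[0,0,0]]
  ]
}}

```text
clock: 17.5
position: [0.5264, 0.3871, 0.0285]
ee_rot: [-0.439, 1.524, 0.438]
force: [-0.4, -0.6, -0.6]
width: 0.444
```

Request:
{"fn": "servo_tool", "kwargs": {
  "plan": [
    [[0,0,0],[0,0,0]],
    [[0,0,0],[0,0,0]],
    [[0,0,0],[0,0,0]],
    [[0,0,3],[0,0,0]],
    [[0,0,7],[0,0,0]],
    [[0,0,11],[0,0,0]],
    [[0,0,12],[0,0,0]],
    [[0,-4,12],[0,0,0]],
    [[0,-8,12],[0,0,0]],
    [[0,-12,12],[0,0,0]]
  ],
  "grip": 0.54
}}

```text
clock: 18.5
position: [0.5261, 0.2658, 0.1483]
ee_rot: [-0.439, 1.524, 0.438]
force: [0.6, 0.8, 0.1]
width: 0.537
```

```bash
python3 - <<'E'
from h import *
s=st()
c=arm.get_image("side"); crop(c,60,200,320,420,"d5",3)
E
```

```text
t 18.5 pos [0.5261 0.2658 0.1483] yaw 122.09 down [ 0.002 -0.    -1.   ] F [0.6 0.8 0.1] w 49.4
```

View pics/d5.png

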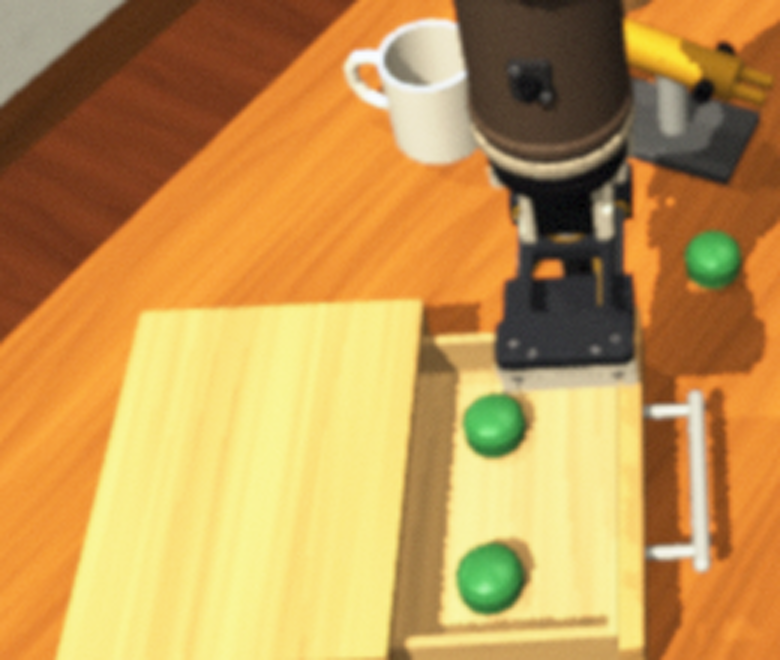

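Request:
{"fn": "servo_tool", "kwargs": {
  "plan": [
    [[0,-4,0],[0,0,0]],
    [[0.3,-9,0],[0,0,0]],
    [[0.6,-14,0],[0,0,0]],
    [[0.8,-17.8,0],[0,0,0]],
    [[0.8,-17.8,-4],[0,0,0]],
    [[0.8,-17.8,-8],[0,0,0]],
    [[0.8,-17.8,-10],[0,0,0]],
    [[0.8,-17.8,-10],[0,0,0]]
  ],
  "grip": 0.64
}}

```text
clock: 19.35
position: [0.5337, 0.0785, 0.0444]
ee_rot: [-0.439, 1.533, 0.428]
force: [-0.4, -0.2, -0.2]
width: 0.641
```

```bash
python3 - <<'E'
from h import *
s=st()
c=arm.get_image("side"); crop(c,200,200,400,350,"d6",4)
T=[t for t in arm.trace(c,"weight1") if t["score"]>.3]
for t in T: print(np.round(t["at"]),fit([(c,clean(t["pixels"]))],PROF["weight1"]))
E
```

```text
t 19.35 pos [0.5337 0.0785 0.0444] yaw 121.69 down [-0.004 -0.008 -1.   ] F [-0.4 -0.2 -0.2] w 58.9
[224. 338.] (array([0.59520478, 0.28573026]), array([-0.3,  0.3, -0.6,  0.6]))
[225. 396.] (array([0.53365338, 0.37767911]), array([-0.1,  0.1,  0.2, -0.2]))
[295. 294.] (array([0.53437941, 0.09259155]), array([-1.5,  1.5, -9.2,  2.5]))
```

View pics/d6.png

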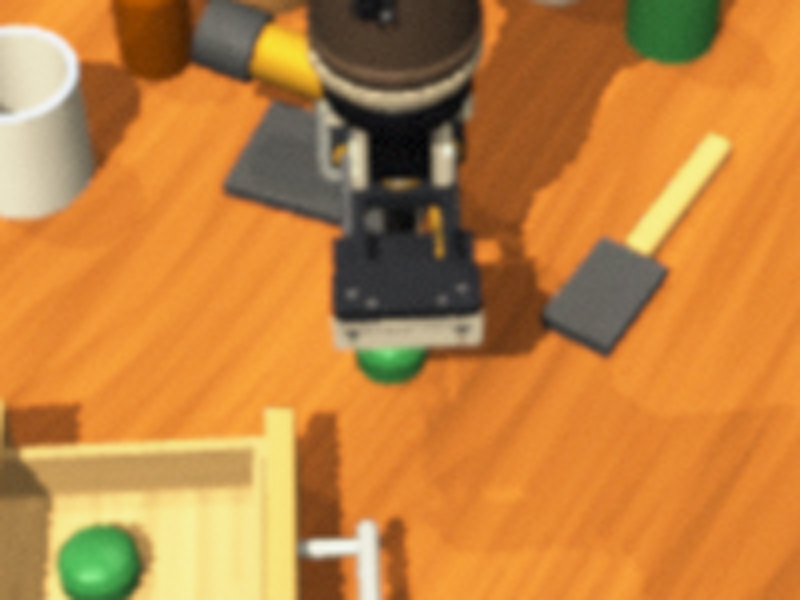

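Request:
{"fn": "servo_tool", "kwargs": {
  "plan": [
    [[0,0.9,0],[-0.4,-0.2,0]],
    [[0,0.9,-1],[-0.4,-0.2,0]],
    [[0,0.9,-3],[-0.4,-0.2,0]],
    [[0,0.9,-4.1],[-0.4,-0.2,0]],
    [[0,0.9,-4.1],[-0.4,-0.2,0]]
  ]
}}

```text
clock: 19.95
position: [0.5348, 0.0887, 0.0053]
ee_rot: [-0.446, 1.528, 0.423]
force: [0.1, 0.7, -0.2]
width: 0.638
```

Request:
{"fn": "servo_tool", "kwargs": {
  "plan": [
    [[0,0,0],[0,0,0]],
    [[0,0,0],[0,0,0]],
    [[0,0,0],[0,0,0]],
    [[0,0,0],[0,0,0]],
    [[0,0,0],[0,0,0]]
  ],
  "grip": 0.2
}}

```text
clock: 20.45
position: [0.5352, 0.0889, 0.0059]
ee_rot: [-0.446, 1.527, 0.423]
force: [0.1, 0.2, 4.4]
width: 0.443
```

```bash
python3 - <<'E'
from h import *
s=st()
E
```

```text
t 20.45 pos [0.5352 0.0889 0.0059] yaw 121.75 down [ 0.003 -0.014 -1.   ] F [0.1 0.2 4.4] w 40.8
```

Request:
{"fn": "servo_tool", "kwargs": {
  "plan": [
    [[0,0,4],[0,0,0]],
    [[0,0,8],[0,0,0]],
    [[0,2,12],[0,0,0]],
    [[0.2,6,12],[0,0,0]],
    [[0.4,10,12],[0,0,0]],
    [[0.6,14,12],[0,0,0]],
    [[0.7,17.8,12],[0,0,0]],
    [[0.7,17.8,11],[0,0,0]],
    [[0.7,17.8,9],[0,0,0]],
    [[0.7,17.8,8],[0,0,0]],
    [[0.7,17.8,8],[0,0,0]]
  ]
}}

```text
clock: 21.55
position: [0.5415, 0.2655, 0.0842]
ee_rot: [-0.447, 1.531, 0.421]
force: [0.4, -1.9, -1.8]
width: 0.449
```

```bash
python3 - <<'E'
from h import *
s=st()
c=arm.get_image("side"); crop(c,60,200,320,420,"d7",3)
E
```

```text
t 21.55 pos [0.5415 0.2655 0.0842] yaw 121.73 down [ 0.001 -0.016 -1.   ] F [ 0.4 -1.9 -1.8] w 41.3
```

View pics/d7.png

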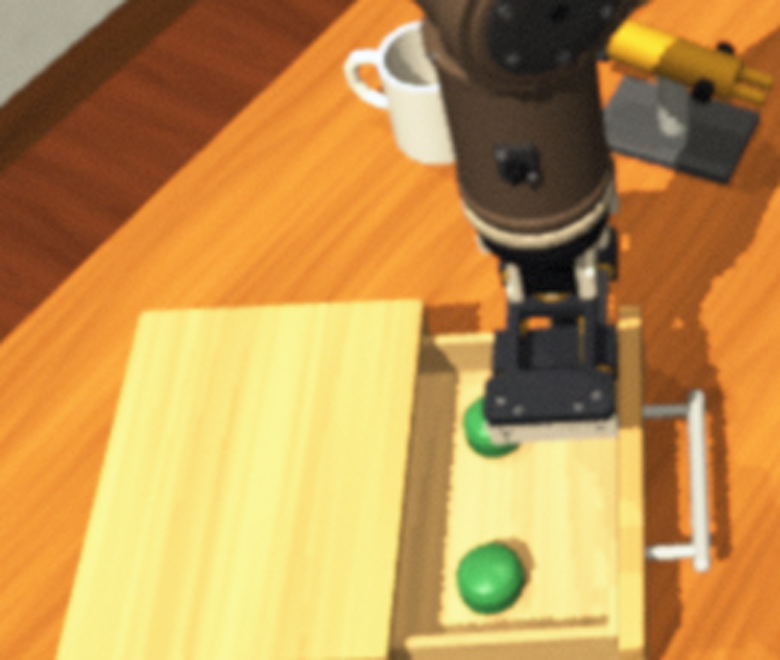

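Request:
{"fn": "servo_tool", "kwargs": {
  "plan": [
    [[0,0.1,-2],[0,0,0]],
    [[0,0.1,-4],[0,0,0]],
    [[0,0.1,-5],[0,0,0]],
    [[0,0.1,-5.6],[0,0,0]],
    [[0,0.1,-5.6],[0,0,0]]
  ]
}}

```text
clock: 22.1
position: [0.542, 0.2669, 0.0293]
ee_rot: [-0.446, 1.529, 0.422]
force: [-0.5, 0.3, -1.9]
width: 0.442
```

Request:
{"fn": "servo_tool", "kwargs": {
  "plan": [
    [[0,0,0],[0,0,0]],
    [[0,0,0],[0,0,0]],
    [[0,0,0],[0,0,0]],
    [[0,0,3],[0,0,0]],
    [[0,0,7],[0,0,0]],
    [[0,0,11],[0,0,0]],
    [[0,0,14],[0,0,0]],
    [[0,-4,16],[0.8,0.1,-8]],
    [[0,-9,16],[0.8,0.1,-16]],
    [[0,-14,16],[0.8,0.1,-24]],
    [[0,-19,16],[0.8,0.1,-32]],
    [[0,-24,16],[0.8,0.1,-40]]
  ],
  "grip": 0.54
}}

```text
clock: 23.3
position: [0.5417, 0.025, 0.1899]
ee_rot: [0.118, 1.572, -0.118]
force: [0.1, -0.2, 0.0]
width: 0.541
```

```bash
python3 - <<'E'
from h import *
s=st()
c=arm.get_image("side"); save(c,"e1"); ct=arm.get_image("top")
for n,C in(("s",c),("t",ct)):
  for t in arm.trace(C,"weight1"):
    if t["score"]>.3: print(n,np.round(t["at"]),fit([(C,clean(t["pixels"]))],PROF["weight1"]))
E
```

```text
t 23.3 pos [0.5417 0.025  0.1899] yaw 81.39 down [-0.004  0.    -1.   ] F [ 0.1 -0.2  0. ] w 49.8
s [246. 342.] (array([0.55261328, 0.25603523]), array([ 0.4, -0.4, -0. ,  0. ]))
s [223. 341.] (array([0.59585648, 0.28479291]), array([-0.3,  0.3, -0.1,  0.1]))
t [407. 179.] (array([ 0.68025421, -0.22101083]), array([-0.4,  0.4, -0.8,  0.8]))
t [133. 246.] (array([0.5251787 , 0.39288666]), array([-0.7,  0.8, -0.1,  0.1]))
t [188. 236.] (array([0.54209978, 0.27112668]), array([-0.3,  0.3, -0.1,  0.1]))
t [174. 218.] (array([0.5867564 , 0.29793693]), array([ 0.1, -0.1, -0.2,  0.2]))
t [383. 142.] (array([ 0.769297  , -0.15272401]), array([ 13.9,  -5.8,   6.9, -12.1]))
```

View pics/e1.png

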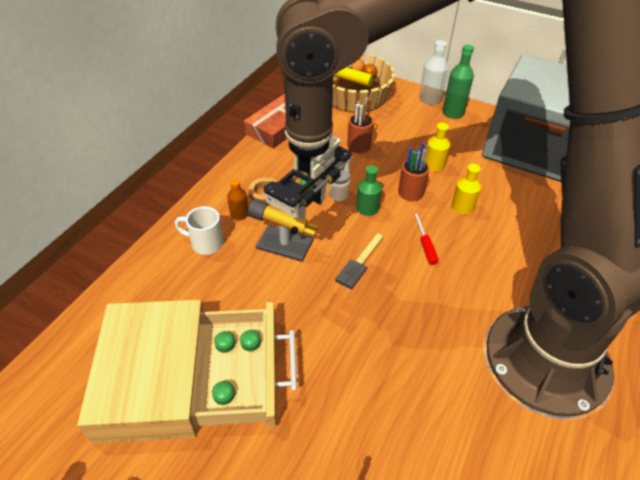

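Three weights are in the drawer. The fourth is still at (0.680,-0.220). Next to it are the jar, 88 mm towards the robot, and the tape; with the jaws across y it clears both.

Request:
{"fn": "servo_tool", "kwargs": {
  "plan": [
    [[3,-4,1],[0,0,3.6]],
    [[6,-8,1],[0,0,3.6]],
    [[8.5,-12,1],[0,0,3.6]],
    [[10.5,-16,1],[0,0,3.6]],
    [[12.5,-20,1],[0,0,3.6]],
    [[13.9,-24.5,0],[0,0,3.6]],
    [[13.9,-24.5,-4],[0,0,3.6]],
    [[13.9,-24.5,-8],[0,0,3.6]],
    [[13.9,-24.5,-12],[0,0,3.6]],
    [[13.9,-24.5,-13],[0,0,3.6]],
    [[13.9,-24.5,-13],[0,0,3.6]]
  ],
  "grip": 0.64
}}

```text
clock: 24.6
position: [0.6808, -0.2176, 0.0586]
ee_rot: [0.065, 1.577, -0.063]
force: [0.2, 0.2, -0.1]
width: 0.639
```

```bash
python3 - <<'E'
from h import *
s=st()
c=arm.get_image("side"); crop(c,220,130,420,280,"e2",4)
E
```

```text
t 24.6 pos [ 0.6808 -0.2176  0.0586] yaw 85.32 down [-0.007  0.001 -1.   ] F [ 0.2  0.2 -0.1] w 58.7
```

View pics/e2.png

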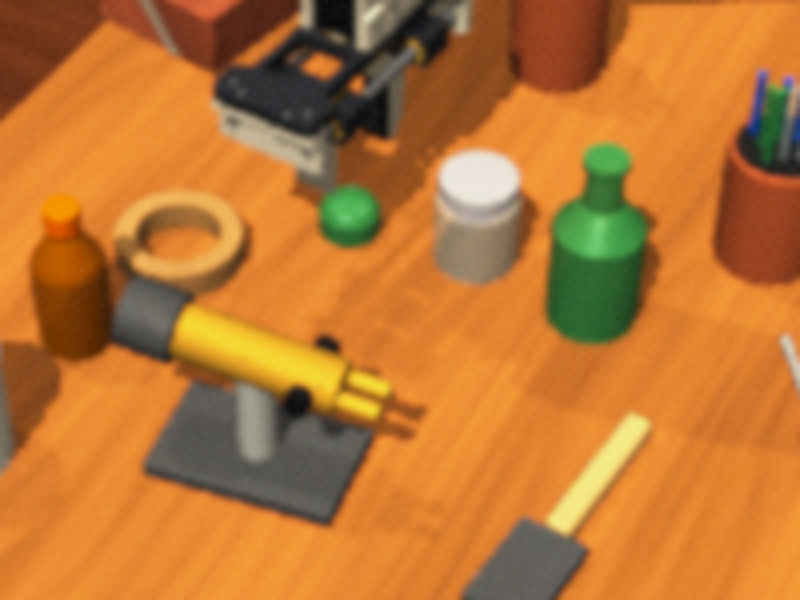

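Request:
{"fn": "servo_tool", "kwargs": {
  "plan": [
    [[0,-0.2,-2],[0,0.4,0]],
    [[0,-0.2,-4],[0,0.4,0]],
    [[0,-0.2,-5.4],[0,0.4,0]],
    [[0,-0.2,-5.5],[0,0.4,0]],
    [[0,-0.2,-5.5],[0,0.4,0]]
  ]
}}

```text
clock: 25.15
position: [0.6817, -0.2198, 0.0053]
ee_rot: [0.065, 1.582, -0.064]
force: [0.1, 0.2, 0.5]
width: 0.64
```

Request:
{"fn": "servo_tool", "kwargs": {
  "plan": [
    [[0,0,0],[0,0,0]],
    [[0,0,0],[0,0,0]],
    [[0,0,0],[0,0,0]],
    [[0,0,0],[0,0,0]],
    [[0,0,0],[0,0,0]]
  ],
  "grip": 0.2
}}

```text
clock: 25.65
position: [0.6822, -0.2198, 0.0061]
ee_rot: [0.065, 1.581, -0.064]
force: [-0.6, -0.4, 5.1]
width: 0.446
```

```bash
python3 - <<'E'
from h import *
s=st()
E
```

```text
t 25.65 pos [ 0.6822 -0.2198  0.0061] yaw 85.28 down [-0.011  0.001 -1.   ] F [-0.6 -0.4  5.1] w 41.0
```

Request:
{"fn": "servo_tool", "kwargs": {
  "plan": [
    [[0,0,5],[0,0,0]],
    [[0,0,10],[0,0,0]],
    [[0,0,15],[0,0,0]],
    [[-1,3,19],[0,0,4]],
    [[-3,7,19],[0,0,8]],
    [[-5,12,19],[0,0,12]],
    [[-6.5,17,19],[0,0,16]],
    [[-8,21,19],[0,0,20]],
    [[-9.5,26,19],[0,0,24]],
    [[-11,31,19],[0,0,28]],
    [[-12.5,36,19],[0,0,32]],
    [[-14,40,19],[0,-0.6,36.7]]
  ]
}}

```text
clock: 26.85
position: [0.5416, 0.1818, 0.196]
ee_rot: [-0.441, 1.526, 0.437]
force: [1.0, 0.8, -0.6]
width: 0.448
```

```bash
python3 - <<'E'
from h import *
s=st()
E
```

```text
t 26.85 pos [0.5416 0.1818 0.196 ] yaw 122.12 down [ 0.001 -0.002 -1.   ] F [ 1.   0.8 -0.6] w 41.2
```

Request:
{"fn": "servo_tool", "kwargs": {
  "plan": [
    [[-1.5,4.5,0],[0,0,0]],
    [[-3,9,0],[0,0,0]],
    [[-4.5,13.5,-3],[0,0,0]],
    [[-5.8,17.8,-6],[0,0,0]],
    [[-5.8,17.8,-9],[0,0,0]],
    [[-5.8,17.8,-11],[0,0,0]],
    [[-5.8,17.8,-11],[0,0,0]],
    [[-5.8,17.8,-11],[0,0,0]]
  ]
}}

```text
clock: 27.65
position: [0.4837, 0.3596, 0.0863]
ee_rot: [-0.441, 1.526, 0.437]
force: [0.1, 0.7, 0.2]
width: 0.447
```

```bash
python3 - <<'E'
from h import *
s=st()
c=arm.get_image("side"); crop(c,60,200,320,420,"e4",3)
E
```

```text
t 27.65 pos [0.4837 0.3596 0.0863] yaw 122.11 down [ 0.001 -0.003 -1.   ] F [0.1 0.7 0.2] w 41.1
```

View pics/e4.png

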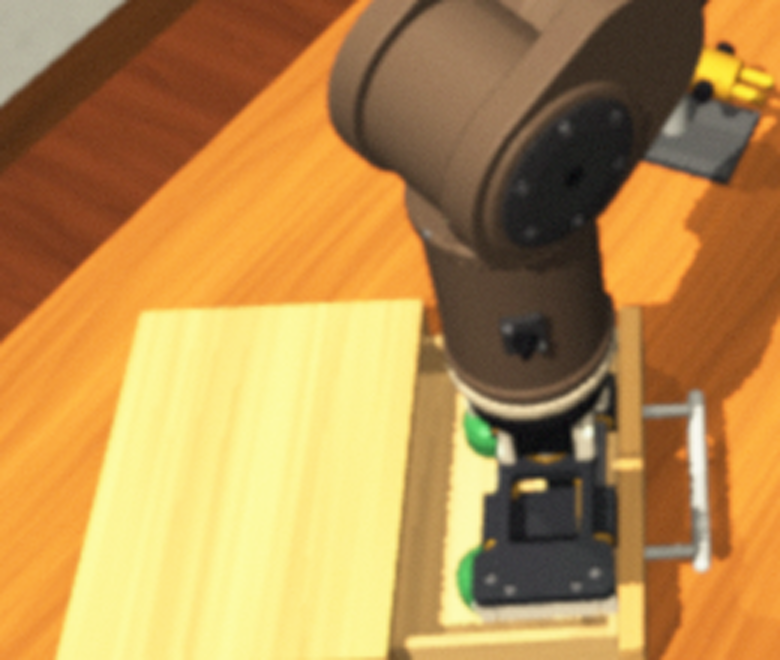

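Request:
{"fn": "servo_tool", "kwargs": {
  "plan": [
    [[0,0,-2],[0,0,0]],
    [[0,0,-4],[0,0,0]],
    [[0,0,-5],[0,0,0]],
    [[0,0,-5.7],[0,0,0]],
    [[0,0,-5.7],[0,0,0]]
  ]
}}

```text
clock: 28.2
position: [0.4844, 0.3598, 0.0302]
ee_rot: [-0.44, 1.525, 0.437]
force: [-0.3, 0.4, -0.9]
width: 0.442
```

Request:
{"fn": "servo_tool", "kwargs": {
  "plan": [
    [[0,0,0],[0,0,0]],
    [[0,0,0],[0,0,0]],
    [[0,0,0],[0,0,0]],
    [[0,0,3],[0,0,0]],
    [[0,0,7],[0,0,0]],
    [[0,0,11],[0,0,0]],
    [[0,0,14],[0,0,0]],
    [[-4,-6,16],[0,0,-8]],
    [[-5,-11,16],[0,0,-16]],
    [[-5,-16,16],[0,0,-24]],
    [[-5,-21,16],[0,0,-32]],
    [[-5,-26,16],[0,0,-40]]
  ],
  "grip": 0.54
}}

```text
clock: 29.4
position: [0.4341, 0.1212, 0.1907]
ee_rot: [0.111, 1.566, -0.115]
force: [1.3, -1.0, 0.3]
width: 0.54
```

```bash
python3 - <<'E'
from h import *
s=st()
c=arm.get_image("side"); crop(c,60,240,320,440,"e5",3); ct=arm.get_image("top"); save(ct,"e5t")
h=np.array([.4428,.2694]); print(proj(c,[*h,.044])-[60,240])
E
```

```text
t 29.4 pos [0.4341 0.1212 0.1907] yaw 81.78 down [ 0.002 -0.003 -1.   ] F [ 1.3 -1.   0.3] w 49.7
[232.25417052 118.21563202]
```

View pics/e5.png

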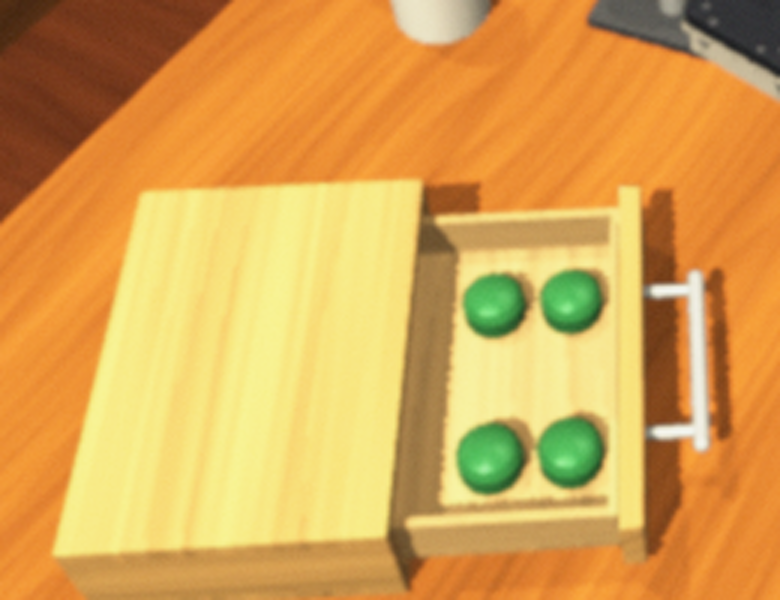

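View pics/e5t.png

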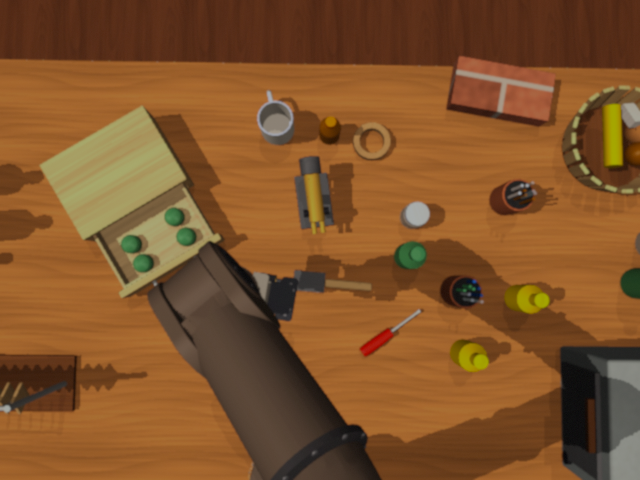

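All four weights sit flat in the drawer in a 2×2 block. Now regrip the handle.

Request:
{"fn": "servo_tool", "kwargs": {
  "plan": [
    [[0.1,3,0],[0,0,-8]],
    [[0.3,6,0],[0,0,-16]],
    [[0.5,9,0],[0,0,-24]],
    [[0.7,12,-2],[0,0,-32]],
    [[0.9,14.8,-4],[0,0,-40]],
    [[0.9,14.8,-6],[0,0,-49.8]],
    [[0.9,14.8,-8],[0,0,-49.8]],
    [[0.9,14.8,-8],[0,0,-49.8]],
    [[0.9,14.8,-8],[0,0,-49.8]]
  ],
  "grip": 0.27
}}

```text
clock: 30.4
position: [0.4434, 0.2638, 0.1102]
ee_rot: [0.789, 1.424, -0.8]
force: [0.6, 0.3, 1.7]
width: 0.267
```

```bash
python3 - <<'E'
from h import *
s=st()
c=arm.get_image("side"); crop(c,160,240,360,390,"e6",4)
E
```

```text
t 30.4 pos [0.4434 0.2638 0.1102] yaw 31.6 down [-0.006 -0.005 -1.   ] F [0.6 0.3 1.7] w 24.6
```

View pics/e6.png

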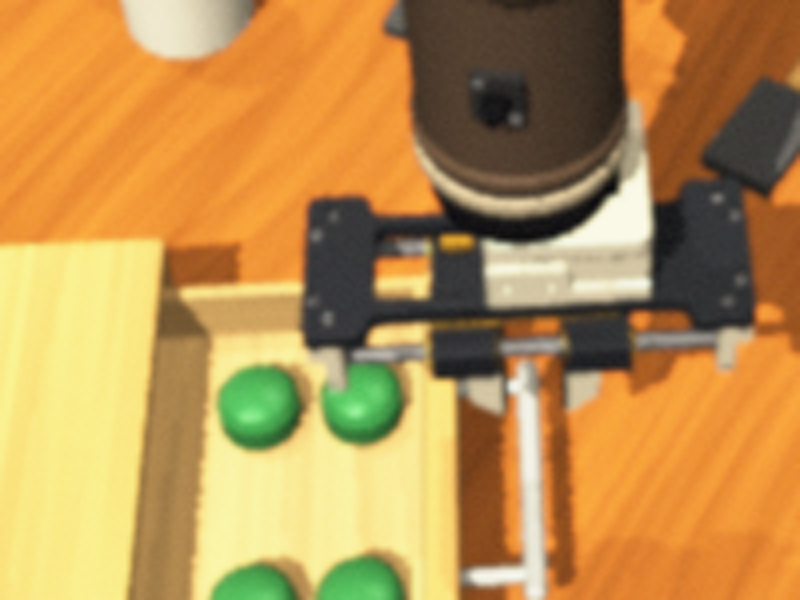

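Request:
{"fn": "servo_tool", "kwargs": {
  "plan": [
    [[0.1,0,-3],[0,0,0]],
    [[0.1,0,-6],[0,0,0]],
    [[0.1,0,-7.8],[0,0,0]],
    [[0.1,0,-7.8],[0,0,0]]
  ]
}}

```text
clock: 30.85
position: [0.4445, 0.2631, 0.032]
ee_rot: [0.788, 1.425, -0.801]
force: [-0.4, -0.4, 0.8]
width: 0.273
```

Request:
{"fn": "servo_tool", "kwargs": {
  "plan": [
    [[0,0,0],[0,0,0]],
    [[0,0,0],[0,0,0]],
    [[0,0,0],[0,0,0]],
    [[0,0,0],[0,0,0]],
    [[0,0,0],[0,0,0]]
  ],
  "grip": 0,
  "squeeze": 40
}}

```text
clock: 31.35
position: [0.4455, 0.2639, 0.0334]
ee_rot: [0.79, 1.423, -0.799]
force: [0.2, -1.2, 7.8]
width: 0.107
```

Request:
{"fn": "servo_tool", "kwargs": {
  "plan": [
    [[0.6,0.4,0],[0,0,0]],
    [[1.7,1.1,0],[0,0,0]],
    [[2.8,1.75,0],[0,0,0]],
    [[3.9,2.45,0],[0,0,0]],
    [[5,3.1,0],[0,0,0]],
    [[6.1,3.8,0],[0,0,0]],
    [[7.2,4.5,0],[0,0,0]],
    [[8.2,5.1,0],[0,0,0]],
    [[9,5.6,0],[0,0,0]],
    [[9.7,6.05,0],[0,0,0]],
    [[10.2,6.35,0],[0,0,0]],
    [[10.2,6.35,0],[0,0,0]]
  ]
}}

```text
clock: 32.55
position: [0.5485, 0.3278, 0.0336]
ee_rot: [0.791, 1.422, -0.798]
force: [1.9, -0.7, 0.4]
width: 0.106
```

```bash
python3 - <<'E'
from h import *
s=st()
c=arm.get_image("side"); crop(c,60,240,320,440,"e7",3)
E
```

```text
t 32.55 pos [0.5485 0.3278 0.0336] yaw 31.55 down [-0.004 -0.003 -1.   ] F [ 1.9 -0.7  0.4] w 9.7
```

View pics/e7.png

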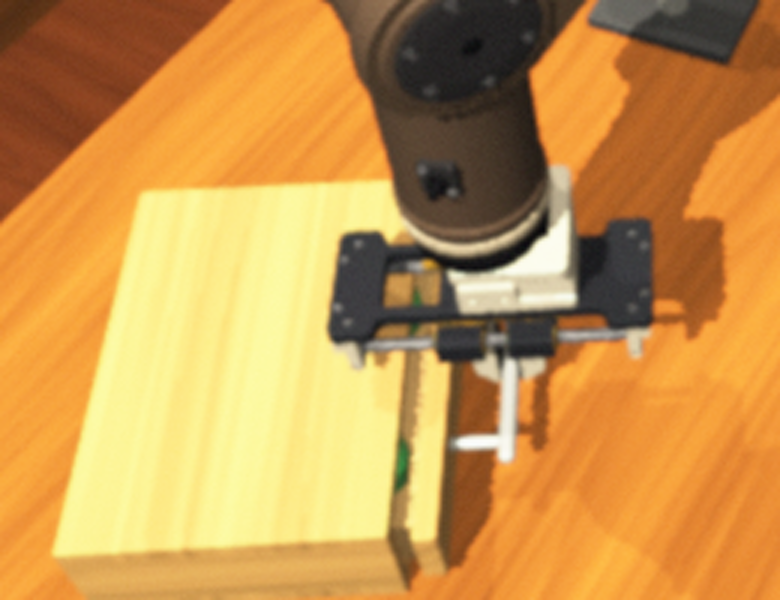

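Request:
{"fn": "servo_tool", "kwargs": {
  "plan": [
    [[0.4,0.25,0],[0,0,0]],
    [[0.7,0.45,0],[0,0,0]],
    [[1.0,0.6,0],[0,0,0]],
    [[1.2,0.75,0],[0,0,0]],
    [[1.4,0.85,0],[0,0,0]],
    [[1.4,0.85,0],[0,0,0]]
  ]
}}

```text
clock: 33.2
position: [0.5582, 0.3338, 0.0334]
ee_rot: [0.784, 1.426, -0.805]
force: [-14.7, -10.9, 15.9]
width: 0.106
```

```bash
python3 - <<'E'
from h import *
s=st()
E
```

```text
t 33.2 pos [0.5582 0.3338 0.0334] yaw 31.61 down [-0.01  -0.009 -1.   ] F [-14.7 -10.9  15.9] w 9.7
```

It travelled 133 mm with the force rising, so it is at the shut stop. One more gentle nudge, then release.

Request:
{"fn": "servo_tool", "kwargs": {
  "plan": [
    [[0.3,0.2,0],[0,0,0]],
    [[0.3,0.2,0],[0,0,0]]
  ]
}}

```text
clock: 33.4
position: [0.5582, 0.3337, 0.0334]
ee_rot: [0.778, 1.428, -0.811]
force: [-12.5, -9.9, 14.0]
width: 0.106
```

Request:
{"fn": "servo_tool", "kwargs": {
  "plan": [
    [[0,0,0],[0,0,0]],
    [[0,0,0],[0,0,0]],
    [[0,0,0],[0,0,0]]
  ],
  "grip": 0.27
}}

```text
clock: 33.7
position: [0.5586, 0.3342, 0.0335]
ee_rot: [0.779, 1.428, -0.81]
force: [-0.3, 0.7, -0.3]
width: 0.264
```

Request:
{"fn": "servo_tool", "kwargs": {
  "plan": [
    [[0,0,4],[0,0,0]],
    [[0,0,8],[0,0,0]],
    [[0,0,12],[0,0,0]],
    [[0,-5,16],[0,0,0]],
    [[0,-10,16],[0,0,0]],
    [[0,-15,16],[0,0,0]],
    [[0,-20,16],[0,0,0]],
    [[0,-25,16],[0,0,0]],
    [[0,-30,16],[0,0,0]],
    [[0,-35,16],[0,0,0]],
    [[0,-38,16],[0,0,0]]
  ]
}}

```text
clock: 34.8
position: [0.5587, -0.049, 0.1937]
ee_rot: [0.78, 1.426, -0.811]
force: [0.3, -0.4, -0.8]
width: 0.27
```

```bash
python3 - <<'E'
from h import *
s=st()
c=arm.get_image("side"); save(c,"f1"); ct=arm.get_image("top"); save(ct,"f1t")
for n,C in(("s",c),("t",ct)):
  for q in("jar","bottle"):
   for t in arm.trace(C,q):
    if t["score"]>.3: print(n,q,np.round(t["at"]),fit([(C,clean(t["pixels"]))],PROF[q]))
E
```

```text
t 34.8 pos [ 0.5587 -0.049   0.1937] yaw 31.53 down [-0.014 -0.014 -1.   ] F [ 0.3 -0.4 -0.8] w 24.9
s jar [340. 188.] (array([ 0.59372676, -0.23089809]), array([-0.4,  0.3, -1.5,  1.2]))
s bottle [437. 149.] (array([ 0.41266726, -0.47400784]), array([-2. ,  1.7, -0.5,  0.4]))
s bottle [464. 192.] (array([ 0.29016054, -0.34900789]), array([-0.6,  0.6, -0.4,  0.4]))
s bottle [368. 196.] (array([ 0.50659041, -0.2230662 ]), array([ 0.4, -0.4, -0.1,  0.1]))
t jar [416. 212.] (array([ 0.59343266, -0.23751582]), array([-3.2,  2.1, -0.8,  0.9]))
t bottle [305. 210.] (array([0.60133147, 0.00663764]), array([-6.9,  7.3,  1.9, -2.9]))
t bottle [525. 299.] (array([ 0.41289219, -0.47549004]), array([-0.1,  0.1, -0.1,  0. ]))
t bottle [415. 251.] (array([ 0.50735235, -0.22902487]), array([-14.8,   2.7,  -1.9,   2.7]))
t bottle [469. 349.] (array([ 0.28994236, -0.3520856 ]), array([-1.1,  0.9, -0.6,  0.6]))
```

View pics/f1.png

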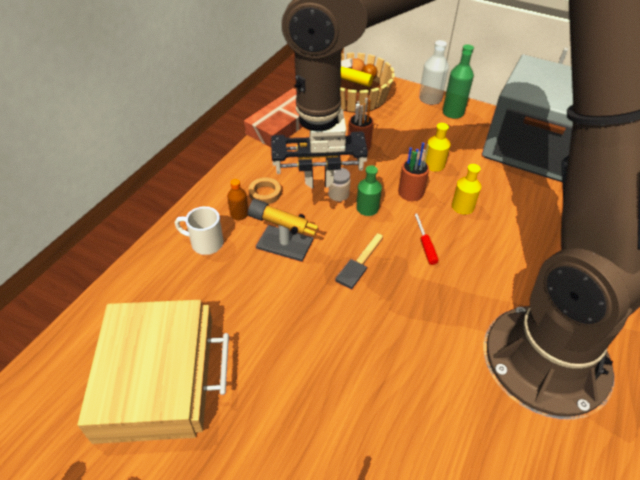

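View pics/f1t.png

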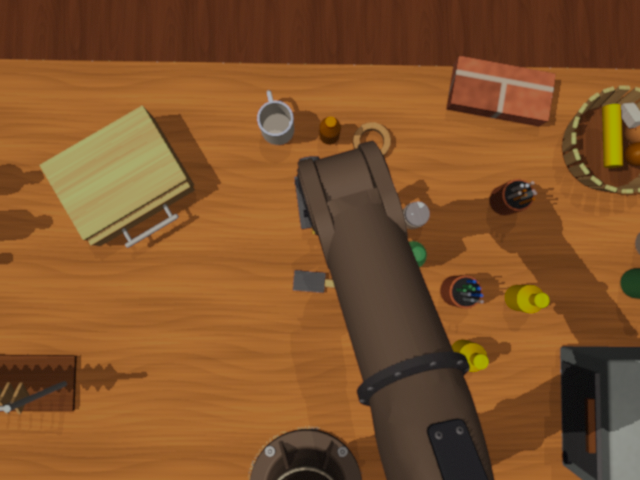

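```bash
python3 - <<'E'
import cv2
a=cv2.imread("pics/f1.png")[290:450,70:250]; cv2.imwrite("pics/f1c.png",cv2.resize(a,None,fx=3.5,fy=3.5,interpolation=2))
E
```

```text
(no output)
```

View pics/f1c.png

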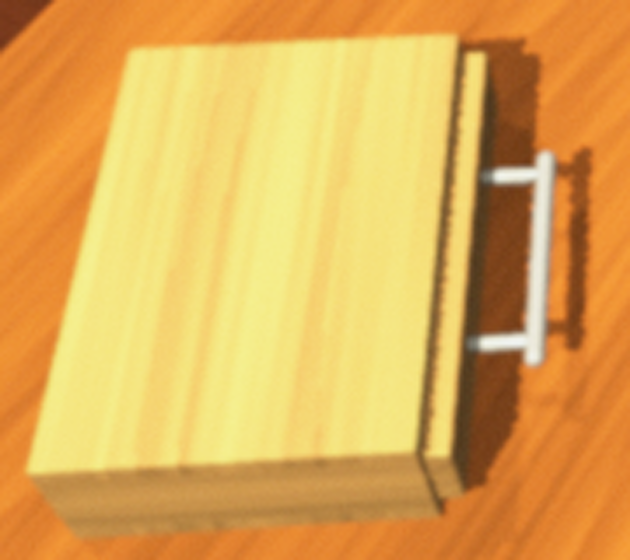

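The drawer may not be flush: a strip of panel shows in front of the chest's top edge. I'll measure where the chest's front edge and the panel's face really are.

```bash
python3 - <<'E'
from h import *
import pickle
s=arm.get_image("side"); t=arm.get_image("top")
pickle.dump((s,t),open("c1.pkl","wb"))
crop(t,30,100,210,260,"f2t",4)
def q(px): return (70+px[0]/3.5,290+px[1]/3.5)
ex=np.array([np.cos(np.radians(32)),np.sin(np.radians(32))])
for n,px,z in(("chest top far",(458,36),.08),("chest top near",(418,453),.08),("panel outer far",(487,54),.068),("panel outer near",(452,457),.068),("handle far",(546,157),.044),("handle near",(535,358),.044)):
    X=atz(s,q(px),z); print(n,np.round(X,4),"along ex",round(X[:2]@ex,4))
print("TCP", np.array([.5582,.3338])@ex)
E
```

```text
chest top far [0.6591 0.2604 0.08  ] along ex 0.6969
chest top near [0.527  0.4719 0.08  ] along ex 0.697
panel outer far [0.6435 0.2566 0.068 ] along ex 0.6817
panel outer near [0.5161 0.4623 0.068 ] along ex 0.6826
handle far [0.585  0.2866 0.044 ] along ex 0.648
handle near [0.5197 0.3911 0.044 ] along ex 0.648
TCP 0.6502674976755608
```

View pics/f2t.png

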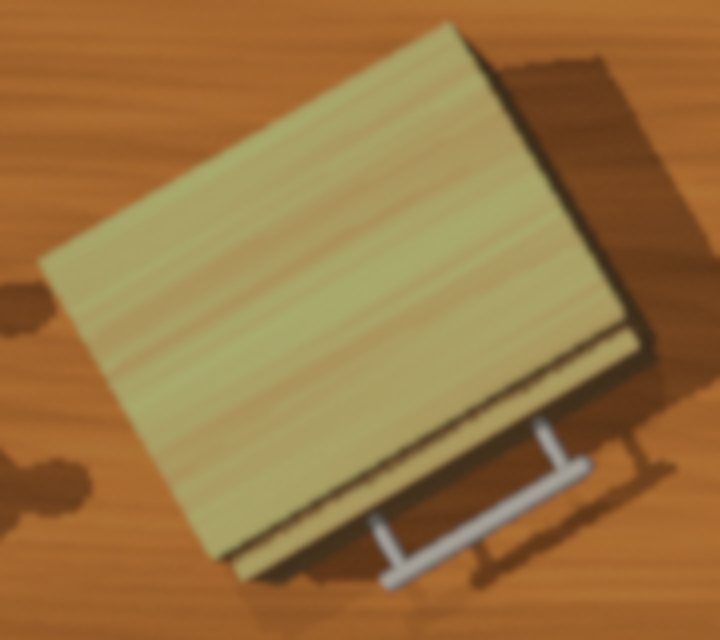

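The shut reading holds up. The drawer moved 132.6 mm from the fully open stop, against a full travel of 133 mm, and ended on a rigid stop that didn't budge with a further 3.6 mm commanded. The panel is wider than the opening, so it lies over the front, which explains the visible strip. On to the jar at (0.594,-0.234), yaw 60 (perpendicular to the pot line).

Request:
{"fn": "servo_tool", "kwargs": {
  "plan": [
    [[0.7,-4,0],[0,0,8]],
    [[1.4,-8,0],[0,0,16]],
    [[2.1,-12,0],[0,0,24]],
    [[2.8,-16,0],[0.8,-0.8,28.7]],
    [[3.5,-18.5,0],[0.8,-0.8,28.7]],
    [[3.5,-18.5,-4],[0.8,-0.8,28.7]],
    [[3.5,-18.5,-8],[0.8,-0.8,28.7]],
    [[3.5,-18.5,-9],[0.8,-0.8,28.7]],
    [[3.5,-18.5,-9],[0.8,-0.8,28.7]]
  ],
  "grip": 0.8
}}

```text
clock: 36.1
position: [0.5932, -0.2274, 0.1026]
ee_rot: [0.402, 1.533, -0.402]
force: [0.1, 0.1, 0.7]
width: 0.8
```

```bash
python3 - <<'E'
from h import *
s=st()
c=arm.get_image("side"); crop(c,250,100,450,250,"g1",4)
E
```

```text
t 36.1 pos [ 0.5932 -0.2274  0.1026] yaw 60.61 down [ 0.001  0.    -1.   ] F [0.1 0.1 0.7] w 73.6
```

View pics/g1.png

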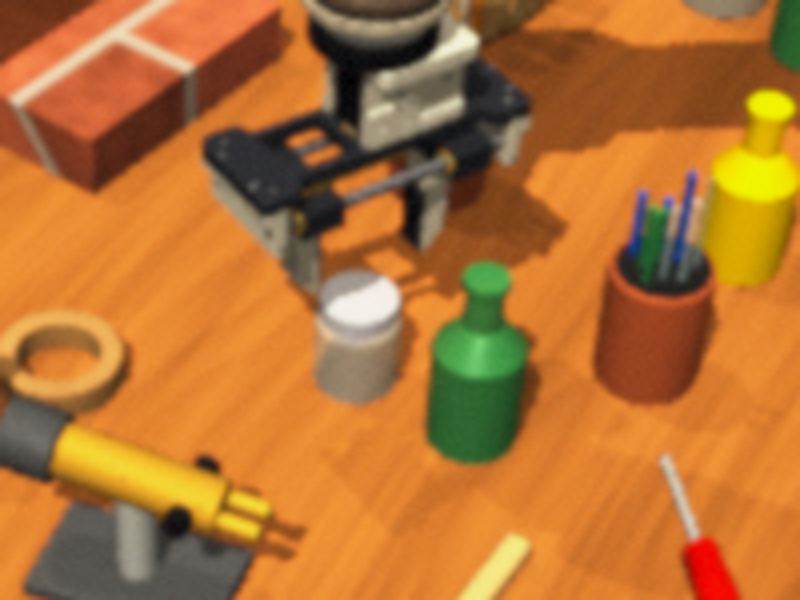

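Request:
{"fn": "servo_tool", "kwargs": {
  "plan": [
    [[0.1,-0.7,0],[0,0,0]],
    [[0.1,-0.7,0],[0,0,0]],
    [[0.1,-0.7,-2],[0,0,0]],
    [[0.1,-0.7,-5],[0,0,0]],
    [[0.1,-0.7,-7.3],[0,0,0]],
    [[0.1,-0.7,-7.3],[0,0,0]]
  ]
}}

```text
clock: 36.75
position: [0.5939, -0.2348, 0.0296]
ee_rot: [0.402, 1.533, -0.403]
force: [-1.1, -0.3, -0.4]
width: 0.798
```

Request:
{"fn": "servo_tool", "kwargs": {
  "plan": [
    [[0,0,0],[0,0,0]],
    [[0,0,0],[0,0,0]],
    [[0,0,0],[0,0,0]],
    [[0,0,0],[0,0,0]],
    [[0,0,0],[0,0,0]]
  ],
  "grip": 0.3,
  "squeeze": 30
}}

```text
clock: 37.25
position: [0.5951, -0.2349, 0.0313]
ee_rot: [0.402, 1.53, -0.403]
force: [-1.4, 0.5, 6.7]
width: 0.599
```

```bash
python3 - <<'E'
from h import *
s=st()
E
```

```text
t 37.25 pos [ 0.5951 -0.2349  0.0313] yaw 60.57 down [ 0.003 -0.001 -1.   ] F [-1.4  0.5  6.7] w 55.1
```

Request:
{"fn": "servo_tool", "kwargs": {
  "plan": [
    [[0,0,4],[0,0,0]],
    [[0,0,8],[0,0,0]],
    [[0,-1,10],[0,0,0]],
    [[-1.6,-4,10],[0,0,0]],
    [[-3.2,-8,10],[0,0,0]],
    [[-4.8,-12,10],[0,0,0]],
    [[-6.35,-15.6,10],[0,0,0]],
    [[-6.35,-15.6,8],[0,0,0]],
    [[-6.35,-15.6,4],[0,0,0]],
    [[-6.35,-15.6,4],[0,0,0]],
    [[-6.35,-15.6,4],[0,0,0]]
  ]
}}

```text
clock: 38.35
position: [0.5313, -0.3904, 0.0715]
ee_rot: [0.403, 1.532, -0.402]
force: [0.2, 0.4, -1.1]
width: 0.605
```

```bash
python3 - <<'E'
from h import *
s=st()
c=arm.get_image("side"); crop(c,320,80,470,220,"g2",5)
t=arm.get_image("top"); crop(t,400,150,560,310,"g2t",4)
print(atz(c,(300+577/5,90+384/5),.09),atz(c,(300+305/5,90+150/5),.09))
E
```

```text
t 38.35 pos [ 0.5313 -0.3904  0.0715] yaw 60.6 down [ 0.002  0.    -1.   ] F [ 0.2  0.4 -1.1] w 55.7
[ 0.42704589 -0.32879682  0.09      ] [ 0.63247424 -0.44397366  0.09      ]
```

View pics/g2.png

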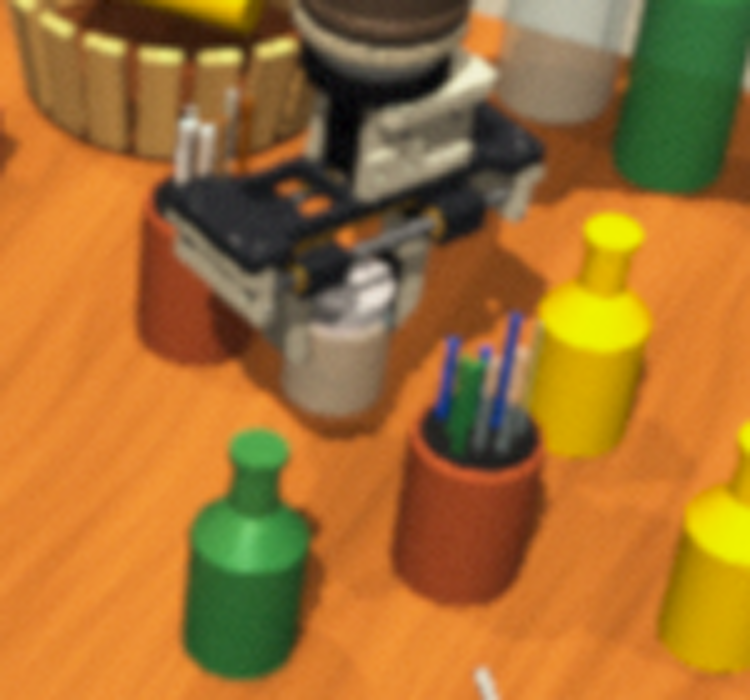

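View pics/g2t.png

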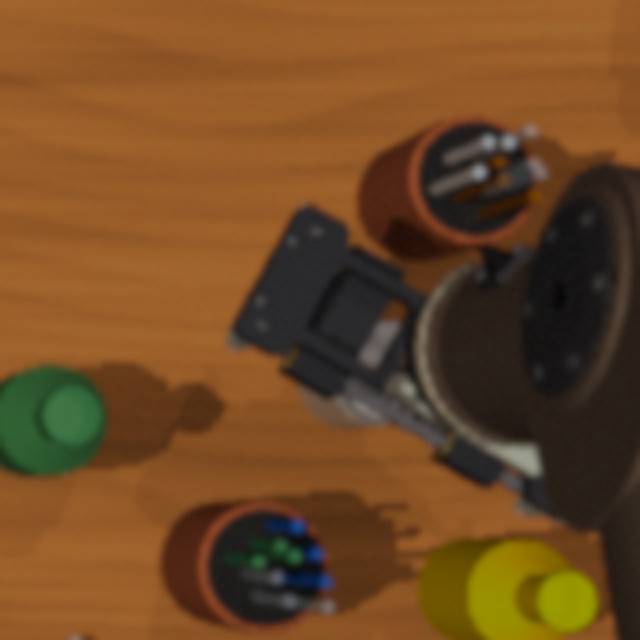

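Request:
{"fn": "servo_tool", "kwargs": {
  "plan": [
    [[-0.1,0.1,-1.5],[0,0,0]],
    [[-0.1,0.1,-3],[0,0,0]],
    [[-0.1,0.1,-3.8],[0,0,0]],
    [[-0.1,0.1,-4],[0,0,0]],
    [[-0.1,0.1,-4],[0,0,0]]
  ]
}}

```text
clock: 38.95
position: [0.5316, -0.3896, 0.0326]
ee_rot: [0.402, 1.529, -0.402]
force: [0.5, 0.4, -2.0]
width: 0.606
```

Request:
{"fn": "servo_tool", "kwargs": {
  "plan": [
    [[0,0,0],[0,0,0]],
    [[0,0,0],[0,0,0]],
    [[0,0,0],[0,0,0]],
    [[0,0,0],[0,0,0]],
    [[0,0,3],[0,0,0]],
    [[0,0,7],[0,0,0]],
    [[0,0,11],[0,0,0]],
    [[0,0,15],[0,0,0]],
    [[0,4,17],[0,0,0]],
    [[0,9,17],[0,0,0]]
  ],
  "grip": 0.75
}}

```text
clock: 39.95
position: [0.5332, -0.3014, 0.2062]
ee_rot: [0.404, 1.522, -0.407]
force: [1.6, 1.3, -0.6]
width: 0.748
```

```bash
python3 - <<'E'
from h import *
s=st()
c=arm.get_image("side"); crop(c,290,80,470,240,"g3",4)
t=arm.get_image("top"); crop(t,380,150,560,310,"g3t",4)
for n,C in(("s",c),("t",t)):
  for q in("jar","bottle"):
   for T in arm.trace(C,q):
    if T["score"]>.3: print(n,q,np.round(T["at"]),fit([(C,clean(T["pixels"]))],PROF[q]))
E
```

```text
t 39.95 pos [ 0.5332 -0.3014  0.2062] yaw 60.34 down [ 0.01  -0.005 -1.   ] F [ 1.6  1.3 -0.6] w 68.8
s jar [387. 159.] (array([ 0.5316727 , -0.39057214]), array([-1.1,  1. , -0.6,  0.5]))
s bottle [465. 192.] (array([ 0.29123146, -0.34835289]), array([-0.1,  0.1, -0.4,  0.4]))
s bottle [437. 148.] (array([ 0.41201729, -0.47218664]), array([-2. ,  1.7, -1. ,  0.8]))
s bottle [368. 193.] (array([ 0.50667938, -0.22310646]), array([-0.6,  0.5, -0.1,  0.1]))
t bottle [407. 254.] (array([ 0.5048552 , -0.22583882]), array([-0.2,  0.2,  0.2, -0.2]))
t bottle [509. 301.] (array([ 0.41804605, -0.40639724]), array([-29.5,   2. ,  -7.6,   2.3]))
t bottle [468. 355.] (array([ 0.29095038, -0.35119993]), array([-0.5,  0.4, -0.1,  0.1]))
```

View pics/g3.png

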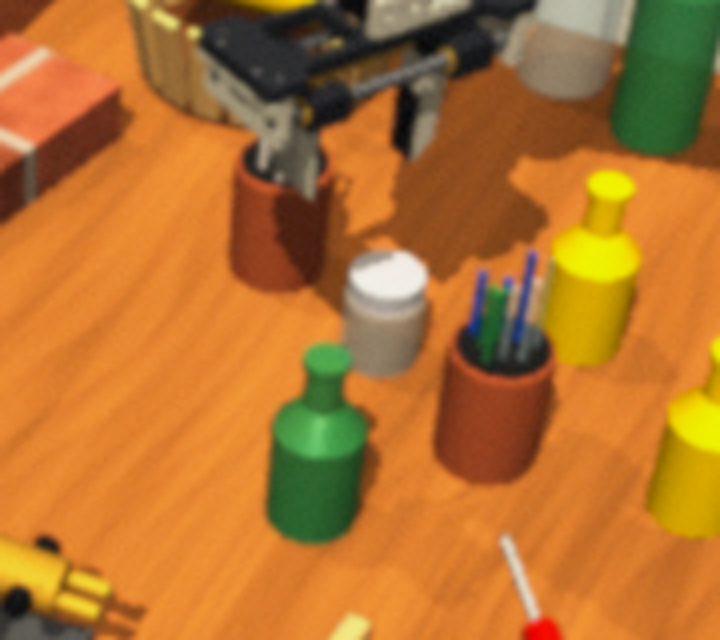

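View pics/g3t.png

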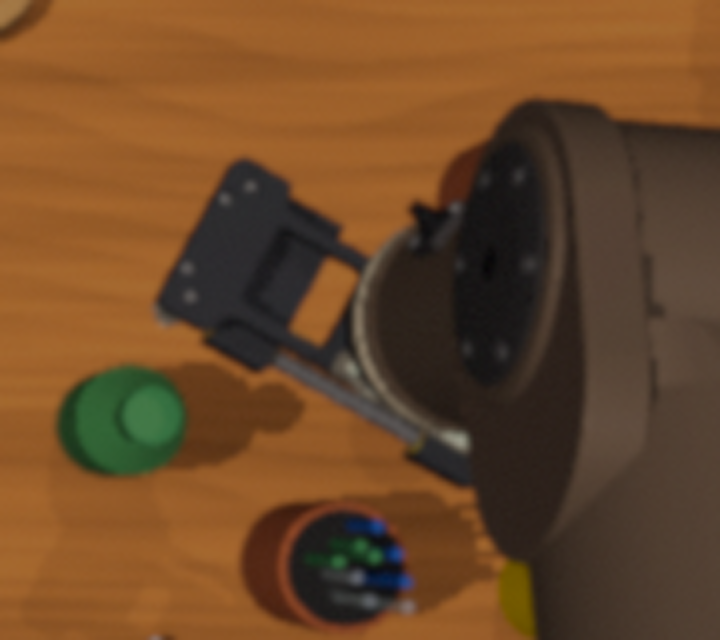

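The jar stands upright between the pots; the side fit puts it at (0.532,-0.391). Now the bottle at (0.5055,-0.2245), gripped by its neck.

Request:
{"fn": "servo_tool", "kwargs": {
  "plan": [
    [[-1.4,4,0],[0,0,0]],
    [[-2.8,7.7,0],[0.3,0.5,0]],
    [[-2.8,7.7,-2],[0.3,0.5,0]],
    [[-2.8,7.7,-4],[0.3,0.5,0]],
    [[-2.8,7.7,-4],[0.3,0.5,0]],
    [[-2.8,7.7,-4],[0.3,0.5,0]]
  ],
  "grip": 0.6
}}

```text
clock: 40.85
position: [0.5032, -0.2246, 0.1624]
ee_rot: [0.406, 1.54, -0.402]
force: [0.1, -0.8, 0.2]
width: 0.599
```

```bash
python3 - <<'E'
from h import *
s=st()
c=arm.get_image("side"); crop(c,290,100,450,230,"g4",5)
E
```

```text
t 40.85 pos [ 0.5032 -0.2246  0.1624] yaw 60.48 down [-0.006  0.004 -1.   ] F [ 0.1 -0.8  0.2] w 55.1
```

View pics/g4.png

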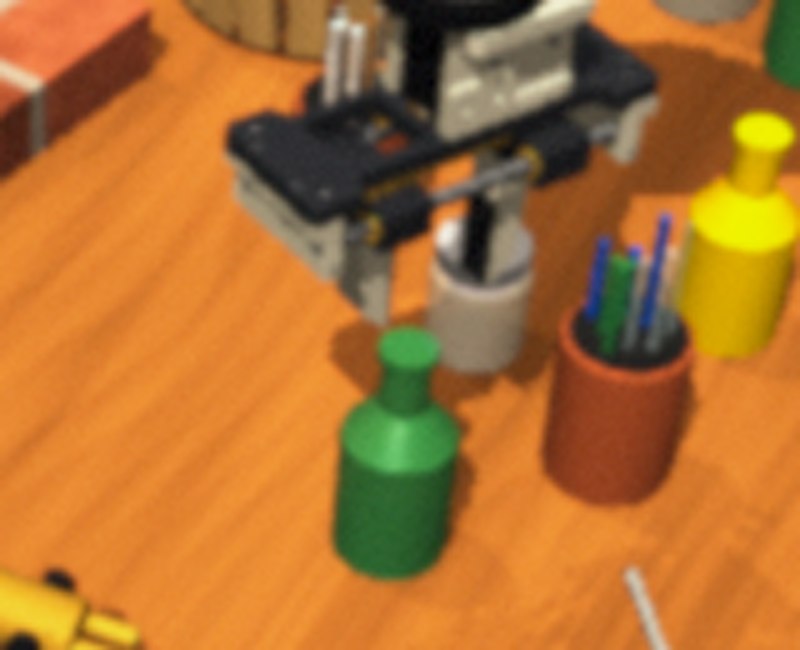

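Lowering at this yaw would bring the gripper body close to the pot's rods. I'll turn to yaw 0 first.

Request:
{"fn": "servo_tool", "kwargs": {
  "plan": [
    [[0.2,0,3],[0,0,-8.5]],
    [[0.2,0,3],[0,0,-17]],
    [[0.2,0,3],[0,0,-25.5]],
    [[0.2,0,3],[0,0,-34]],
    [[0.2,0,3],[0,0,-42.5]],
    [[0.2,0,2],[0,0,-51]],
    [[0.2,0,1],[0,0,-60.5]],
    [[0.2,0,0],[0,0,-60.5]],
    [[0.2,0,0],[0,0,-60.5]],
    [[0.2,0,0],[0,0,-60.5]]
  ]
}}

```text
clock: 41.9
position: [0.506, -0.2245, 0.1633]
ee_rot: [1.212, 1.214, -1.203]
force: [0.9, 0.5, 0.5]
width: 0.601
```

```bash
python3 - <<'E'
from h import *
s=st()
E
```

```text
t 41.9 pos [ 0.506  -0.2245  0.1633] yaw 0.18 down [ 0.001  0.006 -1.   ] F [0.9 0.5 0.5] w 55.3
```

Request:
{"fn": "servo_tool", "kwargs": {
  "plan": [
    [[0,0,-2],[-0.3,0,0]],
    [[0,0,-4],[-0.3,0,0]],
    [[0,0,-6],[-0.3,0,0]],
    [[0,0,-7.3],[-0.3,0,0]],
    [[0,0,-7.3],[-0.3,0,0]]
  ]
}}

```text
clock: 42.4
position: [0.5051, -0.2244, 0.0891]
ee_rot: [1.207, 1.214, -1.206]
force: [-0.6, 0.3, 0.0]
width: 0.6
```

Request:
{"fn": "servo_tool", "kwargs": {
  "plan": [
    [[0,0,0],[0,0,0]],
    [[0,0,0],[0,0,0]],
    [[0,0,0],[0,0,0]],
    [[0,0,0],[0,0,0]],
    [[0,0,0],[0,0,0]],
    [[0,0,0],[0,0,0]]
  ],
  "grip": 0.1,
  "squeeze": 40
}}

```text
clock: 43.0
position: [0.5062, -0.2245, 0.0899]
ee_rot: [1.207, 1.212, -1.205]
force: [2.6, -0.6, 4.8]
width: 0.329
```

```bash
python3 - <<'E'
from h import *
s=st()
c=arm.get_image("side"); crop(c,290,100,450,230,"g5",5)
E
```

```text
t 43.0 pos [ 0.5062 -0.2245  0.0899] yaw 0.26 down [ 0.001  0.001 -1.   ] F [ 2.6 -0.6  4.8] w 30.3
```

View pics/g5.png

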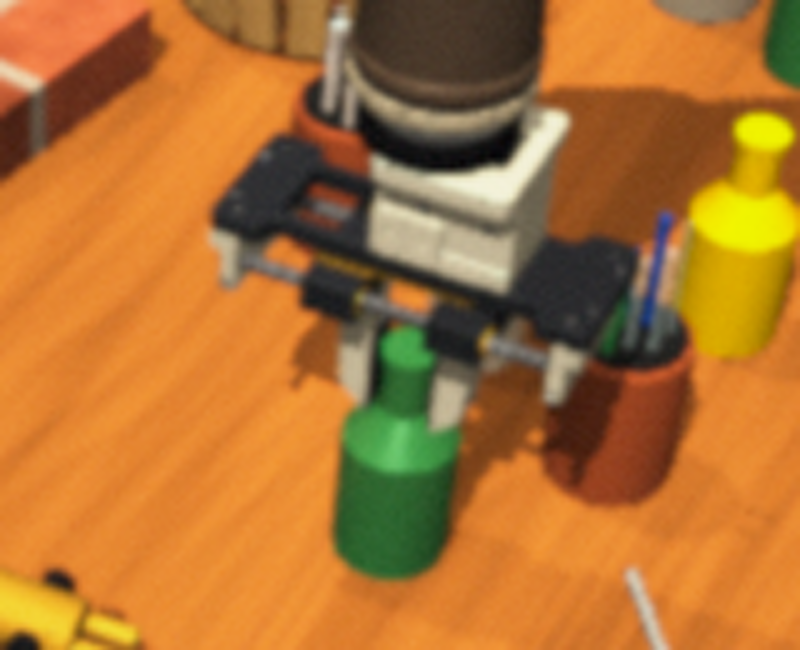

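Opening reads 30 mm, so the pads are on the lip or the shoulder rather than the neck. I'll regrip 6 mm higher, clear of the shoulder.

Request:
{"fn": "servo_tool", "kwargs": {
  "plan": [
    [[0,0,0],[0,0,0]],
    [[0,0,0],[0,0,0]],
    [[-0.05,0,0.6],[0,0,0]],
    [[-0.05,0,0.6],[0,0,0]]
  ],
  "grip": 0.5
}}

```text
clock: 43.45
position: [0.5056, -0.2246, 0.0964]
ee_rot: [1.207, 1.212, -1.205]
force: [-0.5, 0.8, 0.7]
width: 0.495
```

Request:
{"fn": "servo_tool", "kwargs": {
  "plan": [
    [[0,0,0],[0,0,0]],
    [[0,0,0],[0,0,0]],
    [[0,0,0],[0,0,0]],
    [[0,0,0],[0,0,0]],
    [[0,0,0],[0,0,0]],
    [[0,0,0],[0,0,0]]
  ],
  "grip": 0.1,
  "squeeze": 40
}}

```text
clock: 44.05
position: [0.5056, -0.2246, 0.0964]
ee_rot: [1.207, 1.212, -1.205]
force: [0.5, 0.3, 0.3]
width: 0.305
```

```bash
python3 - <<'E'
from h import *
s=st()
E
```

```text
t 44.05 pos [ 0.5056 -0.2246  0.0964] yaw 0.26 down [ 0.001  0.001 -1.   ] F [0.5 0.3 0.3] w 28.0
```

```bash
python3 - <<'E'
from h import *
import pickle
ct,cs=pickle.load(open("c0.pkl","rb"))
P=[atz(cs,(200+a/5,170+b/5),.012) for a,b in((283,380),(513,443),(568,340))]
print(np.round(P,4)); print("centre",(P[0]+P[2])/2, [np.linalg.norm(P[0]-P[1]),np.linalg.norm(P[2]-P[1])])
E
```

```text
[[ 0.6765  0.0341  0.012 ]
 [ 0.5617  0.0161  0.012 ]
 [ 0.5702 -0.0534  0.012 ]]
centre [ 0.62333484 -0.00964139  0.012     ] [np.float64(0.11611936016807016), np.float64(0.06998653678591475)]
```

Request:
{"fn": "servo_tool", "kwargs": {
  "plan": [
    [[0,0,2],[0,0,0]],
    [[0,0,5],[0,0,0]],
    [[0,0,6],[0,0,0]],
    [[0,0,6],[0,0,0]]
  ]
}}

```text
clock: 44.45
position: [0.5064, -0.2248, 0.1573]
ee_rot: [1.208, 1.209, -1.204]
force: [0.9, -0.6, -3.1]
width: 0.305
```

```bash
python3 - <<'E'
from h import *
s=st()
c=arm.get_image("side"); crop(c,290,100,450,230,"g6",5)
E
```

```text
t 44.45 pos [ 0.5064 -0.2248  0.1573] yaw 0.25 down [ 0.003  0.    -1.   ] F [ 0.9 -0.6 -3.1] w 28.1
```

View pics/g6.png

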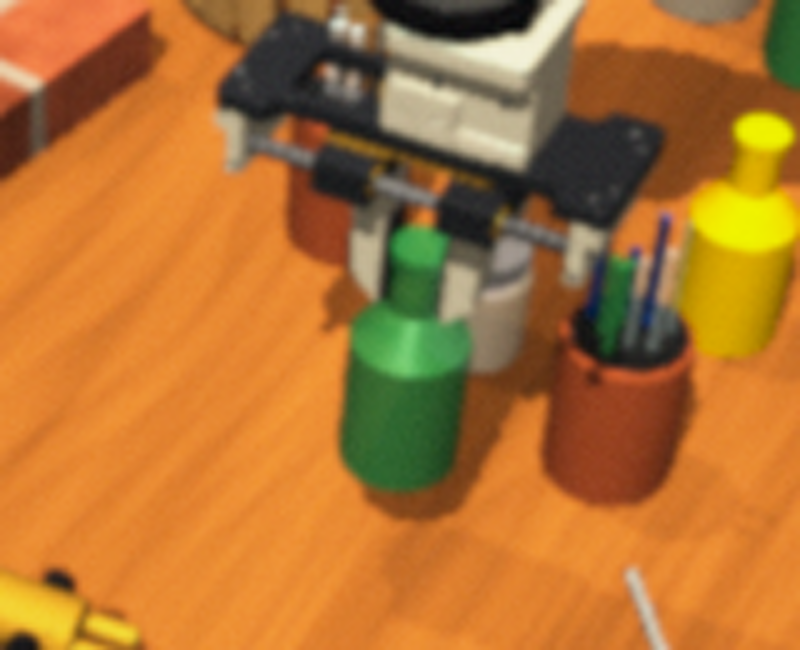

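Lifted cleanly. The burner's centre averages to (0.625,-0.013) with yaw 8°, giving a bottle target of (0.6385,-0.1095).

Request:
{"fn": "servo_tool", "kwargs": {
  "plan": [
    [[3,2,0],[0,0,0]],
    [[6,4,0],[0,0,0]],
    [[9,6.5,0],[0,0,0]],
    [[12,9.5,0],[0,0,0]],
    [[13.2,11.5,0],[0,0,0]],
    [[13.2,11.5,-2],[0,0,0]],
    [[13.2,11.5,-4],[0,0,0]],
    [[13.2,11.5,-4.5],[0,0,0]],
    [[13.2,11.5,-4.5],[0,0,0]]
  ]
}}

```text
clock: 45.4
position: [0.6361, -0.1098, 0.109]
ee_rot: [1.206, 1.214, -1.208]
force: [-0.0, -0.7, -2.2]
width: 0.302
```

```bash
python3 - <<'E'
from h import *
s=st()
c=arm.get_image("side"); crop(c,220,120,420,270,"g7",4)
E
```

```text
t 45.4 pos [ 0.6361 -0.1098  0.109 ] yaw 0.25 down [-0.003  0.001 -1.   ] F [-0.  -0.7 -2.2] w 27.7
```

View pics/g7.png

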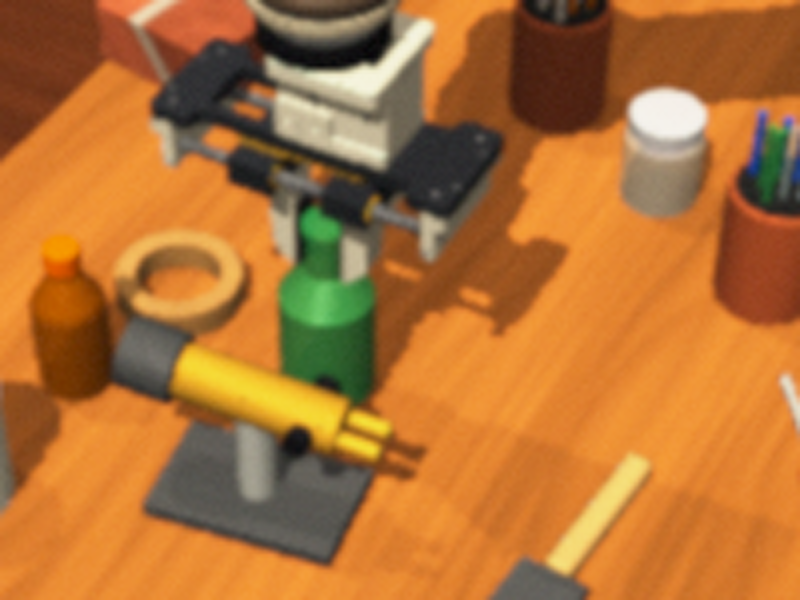

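Request:
{"fn": "servo_tool", "kwargs": {
  "plan": [
    [[0.2,0,-0.5],[0,0,0]],
    [[0.2,0,-1],[0,0,0]],
    [[0.2,0,-1.25],[0,0,0]],
    [[0.2,0,-1.25],[0,0,0]],
    [[0.2,0,-1.25],[0,0,0]]
  ]
}}

```text
clock: 45.95
position: [0.639, -0.1099, 0.098]
ee_rot: [1.207, 1.212, -1.206]
force: [0.4, 0.1, -2.4]
width: 0.302
```

Request:
{"fn": "servo_tool", "kwargs": {
  "plan": [
    [[0,0,0],[0,0,0]],
    [[0,0,0],[0,0,0]],
    [[0,0,0],[0,0,0]],
    [[0,0,0],[0,0,0]],
    [[0,0,2],[0,0,0]],
    [[0,0,5],[0,0,0]],
    [[0,0,9],[0,0,0]],
    [[-3,0,12],[0,0,0]],
    [[-7,0,12],[0,0,0]],
    [[-11,0,12],[0,0,0]]
  ],
  "grip": 0.5
}}

```text
clock: 46.95
position: [0.5285, -0.1096, 0.219]
ee_rot: [1.207, 1.21, -1.204]
force: [-0.1, -0.1, -0.8]
width: 0.501
```

```bash
python3 - <<'E'
from h import *
s=st()
c=arm.get_image("side"); save(c,"h1"); t=arm.get_image("top"); save(t,"h1t")
for n,C in(("s",c),("t",t)):
  for q in("bottle",):
   for T in arm.trace(C,q):
    if T["score"]>.3: print(n,q,np.round(T["at"]),fit([(C,clean(T["pixels"]))],PROF[q]))
E
```

```text
t 46.95 pos [ 0.5285 -0.1096  0.219 ] yaw 0.24 down [ 0.002  0.    -1.   ] F [-0.1 -0.1 -0.8] w 46.1
s bottle [464. 190.] (array([ 0.2906197 , -0.35069291]), array([ 0.4, -0.4,  0.1, -0.1]))
s bottle [437. 148.] (array([ 0.41060842, -0.47294668]), array([-1.4,  1.3, -1. ,  0.8]))
t bottle [481. 356.] (array([ 0.28970332, -0.35628027]), array([-17.3,   2. ,  -2.5,   1.7]))
t bottle [527. 300.] (array([ 0.41289219, -0.47549004]), array([-0.1,  0.1, -0.1,  0. ]))
t bottle [348. 192.] (array([ 0.64079525, -0.09994516]), array([-4.4,  2.3, -1.8,  2.3]))
```

View pics/h1.png

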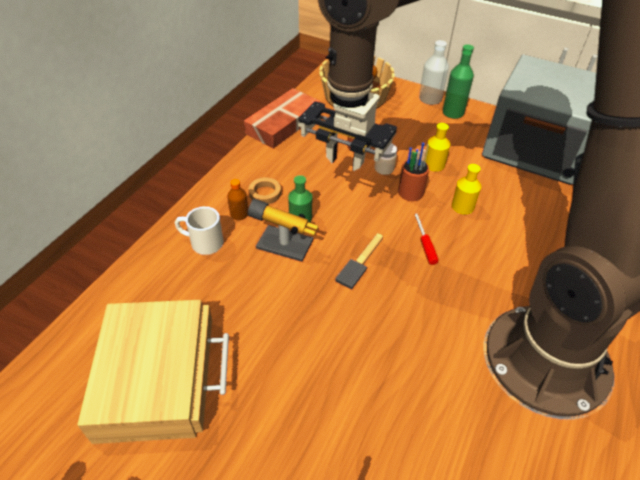

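View pics/h1t.png

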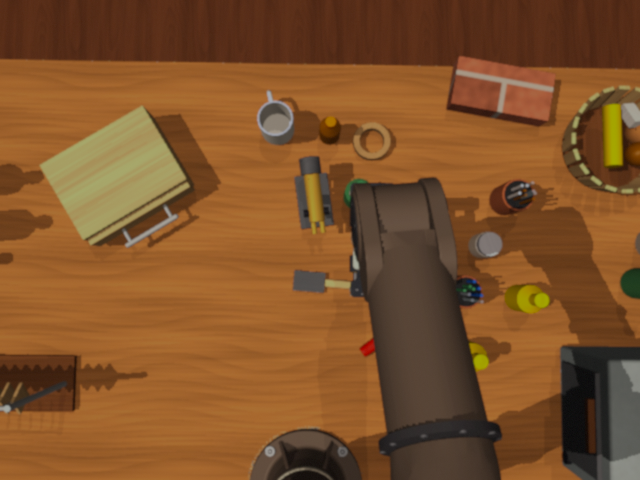

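The bottle stands at the burner's right. Next the paddle: origin (0.4425,-0.061), yaw 85.8°. Laid straight at the target, the gripper body would hit the burner barrel. So I'll put it down about 45 mm further left, then push it in with spread fingertips. Grip the handle at x≈+6 mm.

Request:
{"fn": "servo_tool", "kwargs": {
  "plan": [
    [[-3,2,0],[0,0,-4.5]],
    [[-6,4,-3],[0,0,-4.5]],
    [[-8.5,5.5,-7],[0,0,-4.5]],
    [[-8.5,5.5,-11],[0,0,-4.5]],
    [[-8.5,5.5,-15],[0,0,-4.5]],
    [[-8.5,5.5,-17],[0,0,-4.5]],
    [[-8.5,5.5,-17],[0,0,-4.5]],
    [[-8.5,5.5,-17],[0,0,-4.5]]
  ],
  "grip": 0.43
}}

```text
clock: 47.95
position: [0.445, -0.0547, 0.0488]
ee_rot: [1.265, 1.173, -1.263]
force: [-0.4, 0.4, 0.1]
width: 0.426
```

```bash
python3 - <<'E'
from h import *
s=st()
c=arm.get_image("side"); crop(c,280,190,440,310,"i1",5)
E
```

```text
t 47.95 pos [ 0.445  -0.0547  0.0488] yaw -4.26 down [ 0.001  0.001 -1.   ] F [-0.4  0.4  0.1] w 39.2
```

View pics/i1.png

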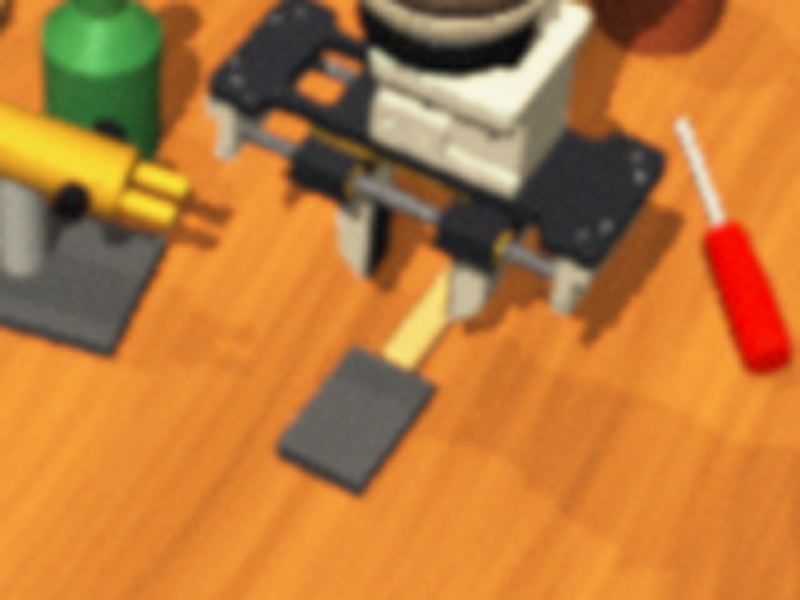

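At this spot the gripper's far end would come down close to the burner's hose barbs. I'll offset the gripper 15 mm towards the robot; the jaws will draw the handle to centre as they close.

Request:
{"fn": "servo_tool", "kwargs": {
  "plan": [
    [[-1,0,0],[0,0,0]],
    [[-1.7,0,0],[0,0,0]],
    [[-1.7,0,-1.5],[0,0,0]],
    [[-1.7,0,-3.5],[0,0,0]],
    [[-1.7,0,-4.5],[0,0,0]],
    [[-1.7,0,-4.5],[0,0,0]]
  ],
  "grip": 0.7
}}

```text
clock: 48.6
position: [0.4273, -0.0549, 0.004]
ee_rot: [1.264, 1.173, -1.263]
force: [0.4, -0.1, 0.1]
width: 0.7
```

Request:
{"fn": "servo_tool", "kwargs": {
  "plan": [
    [[0,0,0],[0,0,0]],
    [[0,0,0],[0,0,0]],
    [[0,0,0],[0,0,0]],
    [[0,0,0],[0,0,0]],
    [[0,0,0],[0,0,0]],
    [[0,0,0],[0,0,0]],
    [[0,0,0],[0,0,0]],
    [[0,0,0],[0,0,0]]
  ],
  "grip": 0,
  "squeeze": 40
}}

```text
clock: 49.4
position: [0.4279, -0.0549, 0.0043]
ee_rot: [1.265, 1.172, -1.263]
force: [3.1, -0.3, 5.9]
width: 0.195
```

```bash
python3 - <<'E'
from h import *
s=st()
c=arm.get_image("side"); crop(c,280,190,440,310,"i2",5)
E
```

```text
t 49.4 pos [ 0.4279 -0.0549  0.0043] yaw -4.28 down [ 0.002  0.    -1.   ] F [ 3.1 -0.3  5.9] w 17.9
```

View pics/i2.png

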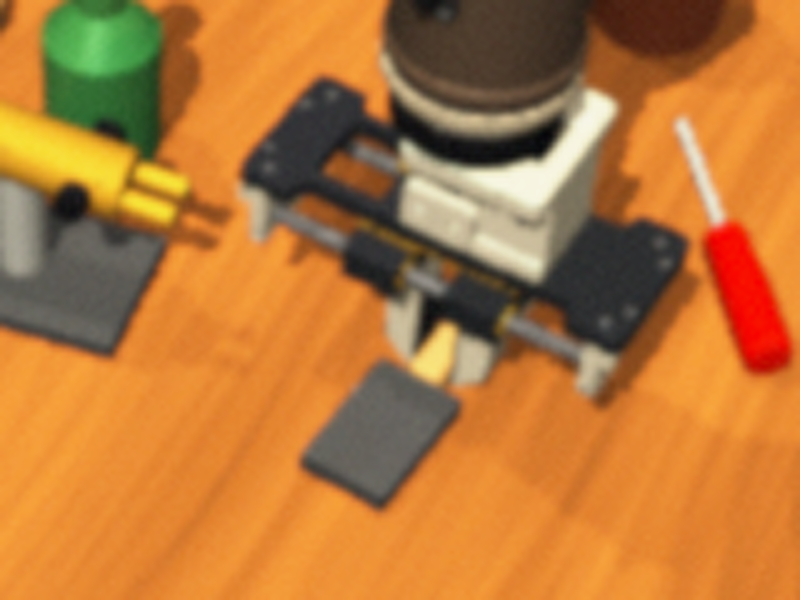

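```bash
python3 - <<'E'
from h import *
c=arm.get_image("side")
P=[atz(c,(280+a/5,190+b/5),.012) for a,b in((303,460),(380,499),(462,405),(382,362))]
P=np.array(P); print(np.round(P,4),"centre",P.mean(0))
d=(P[0]+P[1]-P[2]-P[3])/2; print(np.degrees(np.arctan2(d[1],d[0])),np.linalg.norm(d))
d2=(P[3]+P[0]-P[1]-P[2])/2; print(np.linalg.norm(d2))
E
```

```text
[[ 0.4534  0.0353  0.012 ]
 [ 0.4137  0.0385  0.012 ]
 [ 0.4037 -0.0279  0.012 ]
 [ 0.4468 -0.0336  0.012 ]] centre [0.42940082 0.0030779  0.012     ]
82.99691134070882 0.06817207478633833
0.0416727572586242
```

Request:
{"fn": "servo_tool", "kwargs": {
  "plan": [
    [[0,0,2],[0,0,0]],
    [[0,0,4],[0,0,0]],
    [[0,0,4],[0,0,0]]
  ]
}}

```text
clock: 49.8
position: [0.4282, -0.055, 0.0455]
ee_rot: [1.265, 1.171, -1.262]
force: [0.0, -0.7, -1.1]
width: 0.191
```

```bash
python3 - <<'E'
from h import *
s=st()
c=arm.get_image("side"); crop(c,280,190,440,310,"i3",5)
E
```

```text
t 49.8 pos [ 0.4282 -0.055   0.0455] yaw -4.29 down [ 0.003 -0.    -1.   ] F [ 0.  -0.7 -1.1] w 17.6
```

View pics/i3.png

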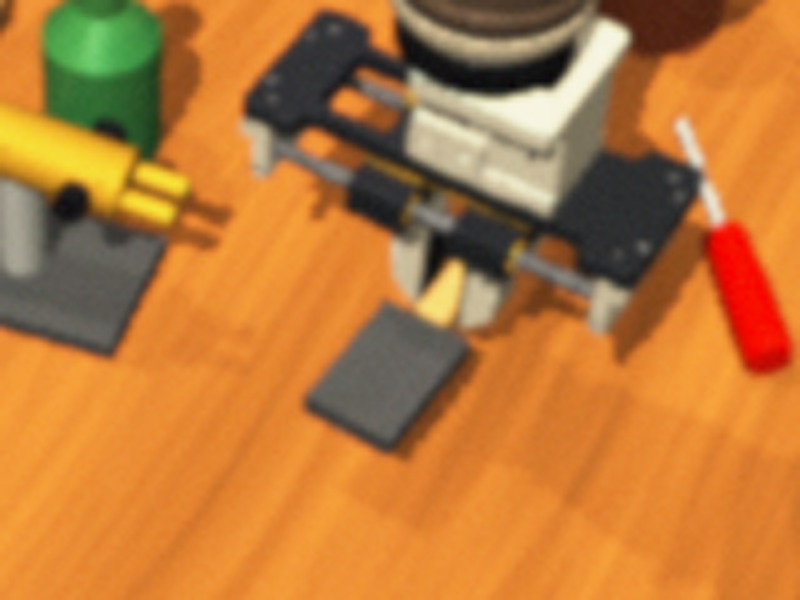

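Request:
{"fn": "servo_tool", "kwargs": {
  "plan": [
    [[0,0,5],[0,0,0]],
    [[0,2,10],[0,0,-5]],
    [[1,5,13],[0,0,-13]],
    [[3,8,13],[0,0,-21]],
    [[5,11,13],[0,0,-29]],
    [[7.5,14,13],[0,0,-37]],
    [[10,16.5,13],[0,0,-45]],
    [[12.5,17.5,13],[0,0,-53]],
    [[15,17.5,13],[0,0,-61]],
    [[17.5,17.5,13],[0,0,-69]],
    [[17.5,17.5,13],[0,0,-77.7]],
    [[17.5,17.5,13],[0,0,-77.7]]
  ]
}}

```text
clock: 51.05
position: [0.6023, 0.1195, 0.1723]
ee_rot: [2.146, 0.143, -2.152]
force: [-0.5, 1.2, -2.1]
width: 0.195
```

```bash
python3 - <<'E'
from h import *
s=st()
c=arm.get_image("side"); crop(c,180,140,380,300,"i4",4)
E
```

```text
t 51.05 pos [0.6023 0.1195 0.1723] yaw -82.17 down [-0.003 -0.004 -1.   ] F [-0.5  1.2 -2.1] w 18.0
```

View pics/i4.png

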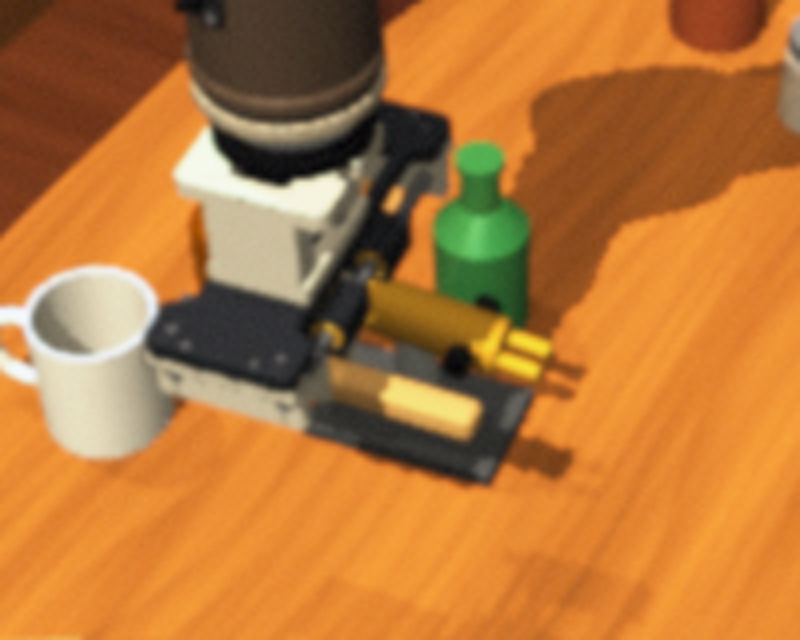

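Request:
{"fn": "servo_tool", "kwargs": {
  "plan": [
    [[0,0.1,-4],[0,0,0]],
    [[0,0.1,-8],[0,0,0]],
    [[0,0.1,-12],[0,0,0]],
    [[0,0.1,-14],[0,0,0]],
    [[0,0.1,-14],[0,0,0]]
  ]
}}

```text
clock: 51.6
position: [0.5984, 0.1197, 0.0291]
ee_rot: [2.132, 0.152, -2.153]
force: [-1.1, -1.1, -1.7]
width: 0.189
```

```bash
python3 - <<'E'
from h import *
s=st()
c=arm.get_image("side"); crop(c,180,140,380,300,"i5",4)
E
```

```text
t 51.6 pos [0.5984 0.1197 0.0291] yaw -81.58 down [-0.01  -0.006 -1.   ] F [-1.1 -1.1 -1.7] w 17.4
```

View pics/i5.png

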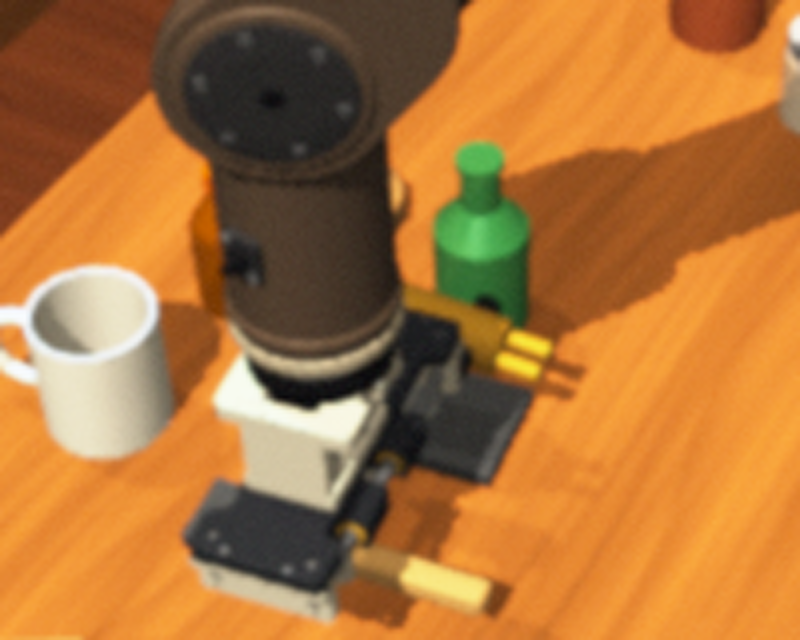

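Request:
{"fn": "servo_tool", "kwargs": {
  "plan": [
    [[0.4,0.1,-0.5],[0.3,-0.6,-0.4]],
    [[0.4,0.1,-1.4],[0.3,-0.6,-0.4]],
    [[0.4,0.1,-2.2],[0.3,-0.6,-0.4]],
    [[0.4,0.1,-2.45],[0.3,-0.6,-0.4]],
    [[0.4,0.1,-2.45],[0.3,-0.6,-0.4]]
  ]
}}

```text
clock: 52.15
position: [0.6038, 0.1212, 0.0064]
ee_rot: [2.153, 0.15, -2.145]
force: [-0.5, 0.4, -1.7]
width: 0.189
```

Request:
{"fn": "servo_tool", "kwargs": {
  "plan": [
    [[0,0,0],[0,0,0]],
    [[0,0,0],[0,0,0]],
    [[0,0,0],[0,0,0]],
    [[0,0,0],[0,0,0]],
    [[0,0,3],[0,0,0]],
    [[0,0,7],[0,0,0]],
    [[0,0,11],[0,0,0]],
    [[0,0,15],[0,0,0]],
    [[0,0,19],[0,0,0]],
    [[0,0,21],[0,0,0]]
  ],
  "grip": 0.45
}}

```text
clock: 53.15
position: [0.6051, 0.1218, 0.2207]
ee_rot: [2.159, 0.151, -2.14]
force: [0.5, 0.9, -0.6]
width: 0.449
```

```bash
python3 - <<'E'
from h import *
s=st()
c=arm.get_image("side"); crop(c,180,140,380,300,"i6",4); save(c,"i6f")
E
```

```text
t 53.15 pos [0.6051 0.1218 0.2207] yaw -82.01 down [ 0.008  0.002 -1.   ] F [ 0.5  0.9 -0.6] w 41.3
```

View pics/i6.png

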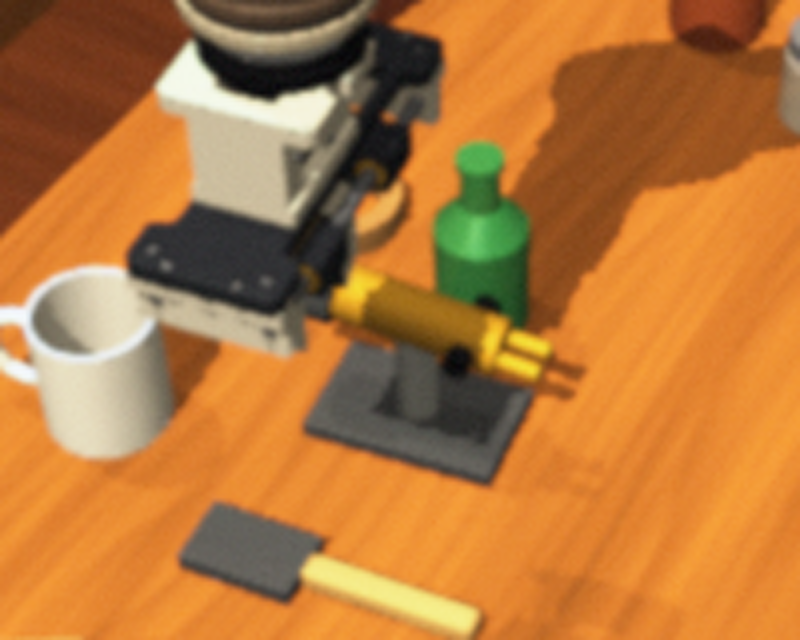

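```bash
cat > pb.py <<'E'
from h import *
def pose(c,off,f,pts,hend,bc,byaw):
    P=np.array([atz(c,(off[0]+a/f,off[1]+b/f),.012) for a,b in pts])  # front-left.. any
    h=atz(c,(off[0]+hend[0]/f,off[1]+hend[1]/f),.016)
    ce=P.mean(0)[:2]; d=ce-h[:2]; yaw=np.degrees(np.arctan2(d[1],d[0]))
    u=d/np.linalg.norm(d); mid=(ce+u*.035+h[:2])/2
    e=np.array([np.cos(np.radians(byaw)),np.sin(np.radians(byaw))]); n=np.array([-e[1],e[0]])
    print("plate",ce,"hend",h[:2],"L",np.linalg.norm(d)+.035,"yaw",yaw,"rel plate",(ce-bc)@e,(ce-bc)@n,"mid",(mid-bc)@e,(mid-bc)@n)
E
python3 - <<'E'
from pb import *
c=arm.get_image("side")
pose(c,(180,140),4,[(215,503),(325,540),(290,600),(182,558)],(476,620),np.array([.6233,-.0096]),8.5)
E
```

```text
plate [0.65187847 0.1286462 ] hend [0.51611513 0.11381616] L 0.17157091040760544 yaw 6.233959089738717 rel plate 0.0486986513698619 0.13250352104963656 mid -0.002047089894369937 0.13451155586036287
```

The paddle lies flat, parallel to the burner (yaw within about 2°), with its axis about 133 mm left of the burner's; it should be 90 mm. Now set up the two-finger push at yaw 16° with a wide opening.

Request:
{"fn": "servo_tool", "kwargs": {
  "plan": [
    [[0.2,1,0],[0,0,8.5]],
    [[0.4,2,0],[0,0,17]],
    [[0.6,3,0],[0,0,25.5]],
    [[0.6,4,0],[0,0,34]],
    [[0.6,4.6,0],[0,0,42.5]],
    [[0.6,4.6,0],[0,0,51]],
    [[0.6,4.6,0],[0,0,59.5]],
    [[0.6,4.6,0],[0,0,68]],
    [[0.6,4.6,0],[0,0,76.5]],
    [[0.6,4.6,0],[0,0,85]],
    [[0.6,4.6,0],[0,0,93]],
    [[0.6,4.6,0],[0,0,98]]
  ],
  "grip": 0.826
}}

```text
clock: 54.45
position: [0.6111, 0.1676, 0.219]
ee_rot: [1.002, 1.34, -0.995]
force: [0.4, -0.9, 0.1]
width: 0.827
```

Request:
{"fn": "servo_tool", "kwargs": {
  "plan": [
    [[0,0,-4],[0,0,0]],
    [[0,0,-8],[0,0,0]],
    [[0,0,-12],[0,0,0]],
    [[0,0,-16],[0,0,0]],
    [[0,0,-17],[0,0,0]],
    [[0,0,-17],[0,0,0]]
  ]
}}

```text
clock: 55.05
position: [0.6097, 0.1672, 0.0472]
ee_rot: [1.0, 1.343, -0.998]
force: [0.4, 0.6, -0.4]
width: 0.827
```

```bash
python3 - <<'E'
from h import *
s=st()
c=arm.get_image("side"); crop(c,180,140,380,300,"i7",4)
E
```

```text
t 55.05 pos [0.6097 0.1672 0.0472] yaw 16.32 down [-0.009  0.008 -1.   ] F [ 0.4  0.6 -0.4] w 76.1
```

View pics/i7.png

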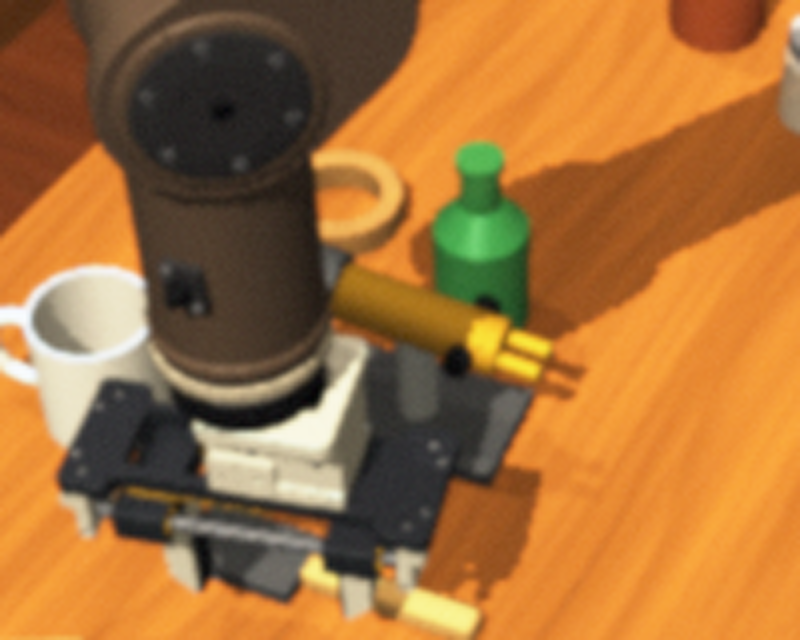

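Request:
{"fn": "servo_tool", "kwargs": {
  "plan": [
    [[0.1,0,-2],[-0.5,-0.5,0]],
    [[0.1,0,-4],[-0.5,-0.5,0]],
    [[0.1,0,-4.1],[-0.5,-0.5,0]],
    [[0.1,0,-4.1],[-0.5,-0.5,0]]
  ]
}}

```text
clock: 55.5
position: [0.6129, 0.1684, 0.01]
ee_rot: [1.0, 1.327, -0.993]
force: [0.0, -0.6, 0.2]
width: 0.826
```

Request:
{"fn": "servo_tool", "kwargs": {
  "plan": [
    [[0.15,-1,0],[0,0,0]],
    [[0.3,-2,0],[0,0,0]],
    [[0.35,-2.5,0],[0,0,0]],
    [[0.45,-3,0],[0,0,0]],
    [[0.5,-3.5,0],[0,0,0]],
    [[0.55,-4,0],[0,0,0]],
    [[0.65,-4.5,0],[0,0,0]],
    [[0.7,-5,0],[0,0,0]],
    [[0.75,-5.3,0],[0,0,0]],
    [[0.75,-5.3,0],[0,0,0]]
  ]
}}

```text
clock: 56.5
position: [0.6212, 0.1161, 0.011]
ee_rot: [1.002, 1.327, -0.991]
force: [-0.8, 3.8, 4.1]
width: 0.823
```

```bash
python3 - <<'E'
from h import *
s=st()
c=arm.get_image("side"); crop(c,180,140,380,300,"i8",4)
E
```

```text
t 56.5 pos [0.6212 0.1161 0.011 ] yaw 16.32 down [ 0.007  0.003 -1.   ] F [-0.8  3.8  4.1] w 75.7
```

View pics/i8.png

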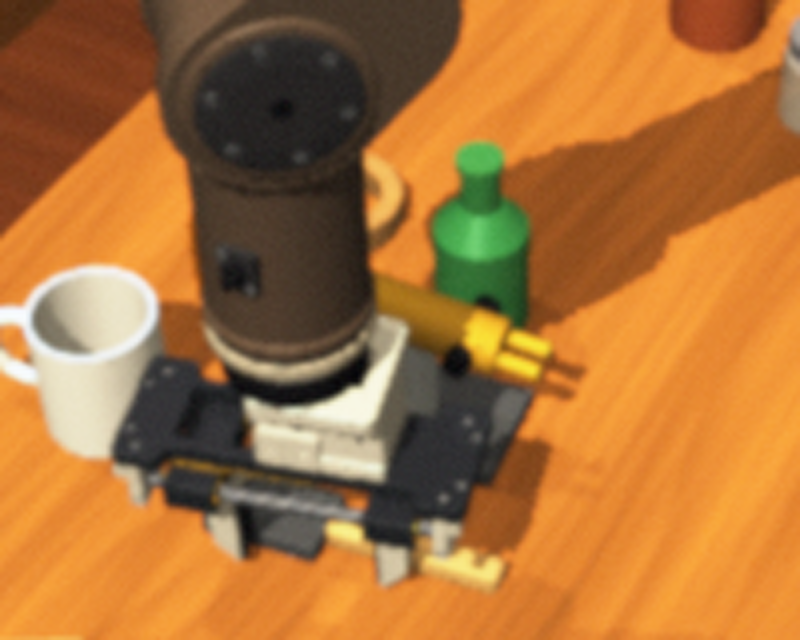

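The tips are at z=0.011, only just below the plate's 12 mm top. Back off, lower to 5 mm, then finish the push.

Request:
{"fn": "servo_tool", "kwargs": {
  "plan": [
    [[-0.15,1,0],[0,0.3,0]],
    [[-0.2,1.5,0],[0,0.3,0]],
    [[-0.2,1.5,-0.7],[0,0.3,0]],
    [[-0.2,1.5,-0.7],[0,0.3,0]],
    [[-0.2,1.5,-0.7],[0,0.3,0]]
  ]
}}

```text
clock: 57.05
position: [0.6187, 0.1305, 0.0033]
ee_rot: [0.999, 1.332, -0.996]
force: [0.7, 0.1, -0.1]
width: 0.826
```

```bash
python3 - <<'E'
from h import *
s=st()
c=arm.get_image("side"); crop(c,200,200,340,310,"i9",5)
E
```

```text
t 57.05 pos [0.6187 0.1305 0.0033] yaw 16.31 down [ 0.     0.002 -1.   ] F [ 0.7  0.1 -0.1] w 76.0
```

View pics/i9.png

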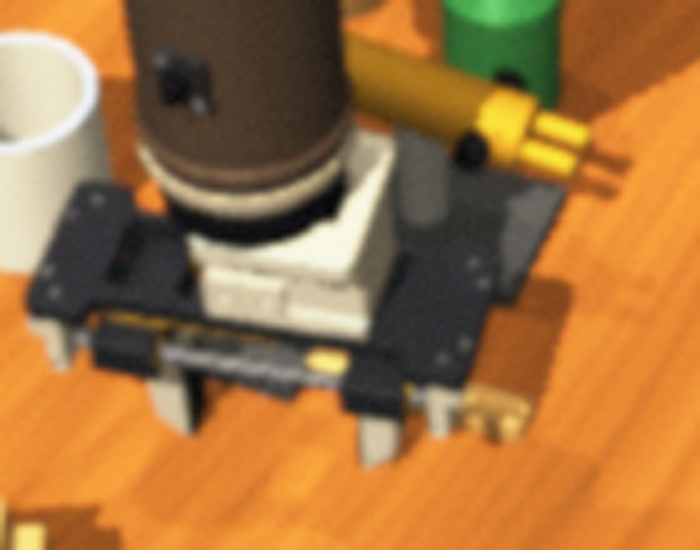

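Request:
{"fn": "servo_tool", "kwargs": {
  "plan": [
    [[0.1,-0.8,0.2],[0,0,0]],
    [[0.2,-1.3,0.2],[0,0,0]],
    [[0.2,-1.7,0.2],[0,0,0]],
    [[0.25,-2.1,0.2],[0,0,0]],
    [[0.3,-2.5,0.2],[0,0,0]],
    [[0.3,-2.7,0.2],[0,0,0]],
    [[0.3,-2.7,0.2],[0,0,0]]
  ]
}}

```text
clock: 57.8
position: [0.622, 0.1032, 0.0056]
ee_rot: [0.999, 1.331, -0.996]
force: [0.2, 0.6, -0.2]
width: 0.828
```

Request:
{"fn": "servo_tool", "kwargs": {
  "plan": [
    [[-0.2,1.2,0],[0,0,0]],
    [[-0.3,2,1],[0,0,0]],
    [[-0.3,2,5],[0,0,0]],
    [[-0.3,2,10],[0,0,0]],
    [[-0.3,2,15],[0,0,0]],
    [[-3,2,18],[0,0,0]],
    [[-7,2,18],[0,0,0]],
    [[-11,2,18],[0,0,0]],
    [[-15,2,18],[0,0,0]],
    [[-18,2,18],[0,0,0]]
  ]
}}

```text
clock: 58.8
position: [0.4391, 0.1243, 0.1861]
ee_rot: [0.997, 1.332, -0.994]
force: [0.7, 0.1, 0.8]
width: 0.827
```

```bash
python3 - <<'E'
from h import *
s=st()
c=arm.get_image("side"); crop(c,200,150,360,290,"j1",5); t=arm.get_image("top"); crop(t,220,130,380,250,"j1t",5); save(t,"j1f")
E
```

```text
t 58.8 pos [0.4391 0.1243 0.1861] yaw 16.43 down [ 0.001  0.001 -1.   ] F [0.7 0.1 0.8] w 76.0
```

View pics/j1.png

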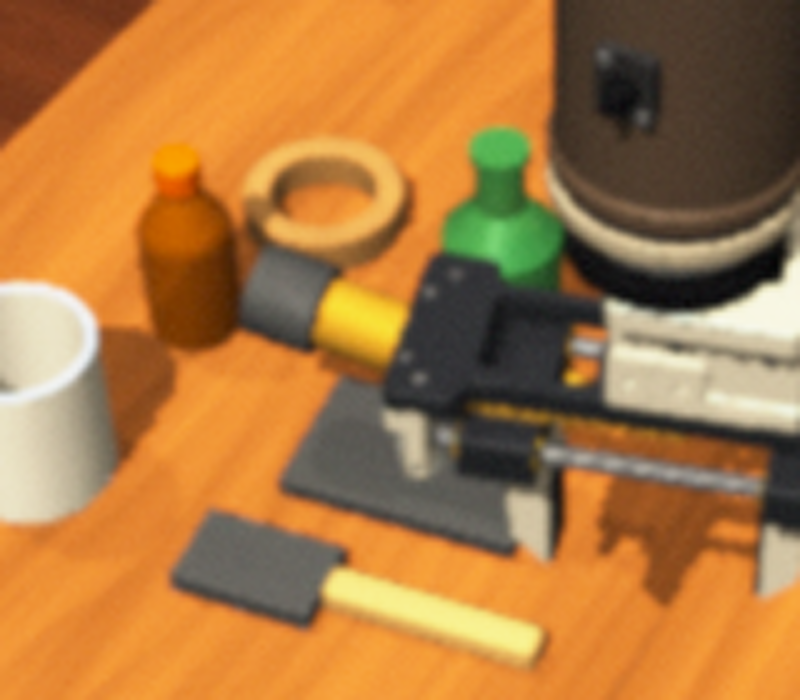

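View pics/j1t.png

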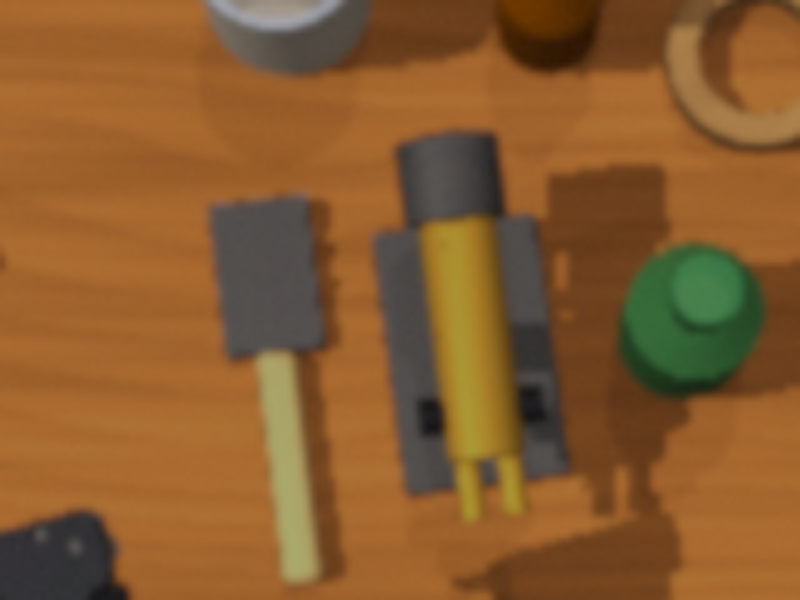

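```bash
python3 - <<'E'
from pb import *
c=arm.get_image("top"); off=(220,130)
B=np.array([atz(c,(off[0]+a/5,off[1]+b/5),.012) for a,b in((377,235),(535,217),(568,470),(410,493))])[:,:2]
bc=B.mean(0); d=B[0]+B[1]-B[2]-B[3]; by=np.degrees(np.arctan2(d[1],d[0])); print("burner",bc,by)
pose(c,off,5,[(210,205),(307,197),(323,348),(229,358)],(301,580),bc,by)
e=np.array([np.cos(np.radians(by)),np.sin(np.radians(by))]); n=np.array([-e[1],e[0]])
for q in("bottle","jar"):
  for T in arm.trace(c,q):
    x,f=fit([(c,clean(T["pixels"]))],PROF[q]); print(q,round(T["score"],2),np.round(x,4),f,"rel",(x-bc)@e,(x-bc)@n)
s=arm.get_image("side")
for T in arm.trace(s,"jar"): print("side jar",T["score"],fit([(s,clean(T["pixels"]))],PROF["jar"]))
save(s,"k1"); save(c,"k1t")
E
```

```text
burner [ 0.62691058 -0.01637508] 7.889387849871408
plate [0.66050607 0.07635155] hend [0.52383513 0.05900383] L 0.17276752519992714 yaw 7.233900429603464 rel plate 0.046005267386995716 0.08723761041121493 mid -0.005375132617463873 0.08782544908904281
bottle 0.93 [ 0.2899 -0.3512] [-0.5  0.4 -0.6  0.6] rel -0.37974397653437064 -0.2853938872546753
bottle 0.88 [ 0.6371 -0.11  ] [-0.  0. -0.  0.] rel -0.0027674037503973583 -0.09413501438974631
bottle 0.83 [ 0.4129 -0.4755] [-0.1  0.1 -0.1  0. ] rel -0.27501130440313887 -0.425392999461566
bottle 0.22 [ 0.4275 -0.3365] [ 2.6 -1.5  1.9 -1.4] rel -0.24144133438373303 -0.2897194925811094
jar 0.8 [ 0.5286 -0.3908] [-1.9  1.5 -1.   1.1] rel -0.1487558101811647 -0.3574019455937708
jar 0.43 [0.821  0.0777] [  2.5  -6.    3.1 -16.7] rel 0.20521189082077249 0.06657421308844787
side jar 0.79 (array([ 0.53278786, -0.38991215]), array([-0.6,  0.6, -0.6,  0.6]))
```

View pics/k1t.png

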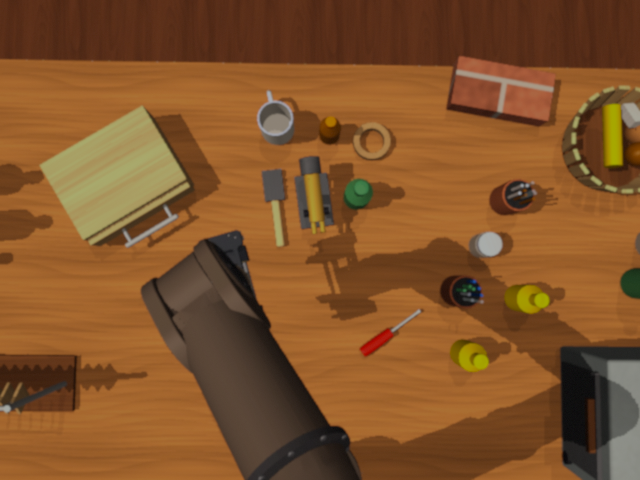

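Layout checks out: bottle 27 mm clear, paddle 27 mm clear and 5 mm short of level, jar about 2 mm from the midpoint. One last check that the drawer didn't creep back after release, measuring the handle in all three states.

```bash
python3 - <<'E'
from h import *
import pickle
ct0,cs0=pickle.load(open("c0.pkl","rb")); cs1,ct1=pickle.load(open("c1.pkl","rb"))
top=arm.get_image("top"); side=arm.get_image("side")
op_s=dict(side); op_s["frame"]=cv2.imread("pics/b1s.png"); op_t=dict(top); op_t["frame"]=cv2.imread("pics/b1t.png")
ex=np.array([np.cos(np.radians(32)),np.sin(np.radians(32))]); ey=np.array([-ex[1],ex[0]])
h=np.array([.5376,.3284])
def prof(C,name):
    g=cv2.cvtColor(C["frame"],cv2.COLOR_BGR2HSV).astype(float)
    m=np.clip((60-g[...,1]),0,None)*(g[...,2]>90)  # low saturation = steel
    best=[]
    for a in np.arange(-.13,.06,.0005):
        v=[]
        for b in np.arange(-.04,.041,.004):
            p=proj(C,[*(h+ex*a+ey*b),.0495]); x,y=int(round(p[0])),int(round(p[1]))
            if 0<=x<640 and 0<=y<480: v.append(m[y,x])
        best.append((a,np.mean(v) if v else 0))
    b=np.array(best); w=b[:,1]*(b[:,1]>b[:,1].max()*.6)
    print(name,"handle at",round((b[:,0]*w).sum()/w.sum()*1000,1),"mm, peak",round(b[:,1].max(),1))
for n,C in(("start top",ct0),("start side",cs0),("open side",op_s),("open top",op_t),("shut side",cs1),("shut top",ct1),("now side",side),("now top",top)): prof(C,n)
crop(top,110,190,200,260,"l1",8)
E
```

```text
start top handle at -0.0 mm, peak 38.8
start side handle at 1.1 mm, peak 35.7
open side handle at -112.3 mm, peak 40.0
open top handle at -114.2 mm, peak 39.9
shut side handle at 18.7 mm, peak 40.9
shut top handle at 17.1 mm, peak 39.8
now side handle at 18.8 mm, peak 44.8
now top handle at 17.1 mm, peak 40.1
```

The cameras put total travel at 131 mm against 133 mm, so up to 2 mm may remain. I'll give the bar one more firm push with closed fingers.

Request:
{"fn": "servo_tool", "kwargs": {
  "plan": [
    [[1,3,0],[0,0,-8.5]],
    [[2,6,0],[0,0,-17]],
    [[3,9,0],[0,0,-25.5]],
    [[4,12,0],[0,0,-34]],
    [[5.5,15,0],[0,0,-42.5]],
    [[7,18,0],[0,0,-51]],
    [[8.2,19.3,0],[0,0,-59.5]],
    [[8.2,19.3,0],[0,0,-68]],
    [[8.2,19.3,-3],[0,0,-74.4]],
    [[8.2,19.3,-7],[0,0,-74.4]],
    [[8.2,19.3,-8],[0,0,-74.4]],
    [[8.2,19.3,-8],[0,0,-74.4]]
  ],
  "grip": 0
}}

```text
clock: 60.45
position: [0.524, 0.3159, 0.1038]
ee_rot: [1.905, 0.543, -1.907]
force: [1.1, 0.2, 0.1]
width: 0.001
```

```bash
python3 - <<'E'
from h import *
s=st()
c=arm.get_image("side"); crop(c,150,270,310,400,"m1",5)
E
```

```text
t 60.45 pos [0.524  0.3159 0.1038] yaw -58.1 down [-0.    -0.002 -1.   ] F [1.1 0.2 0.1] w 0.1
```

View pics/m1.png

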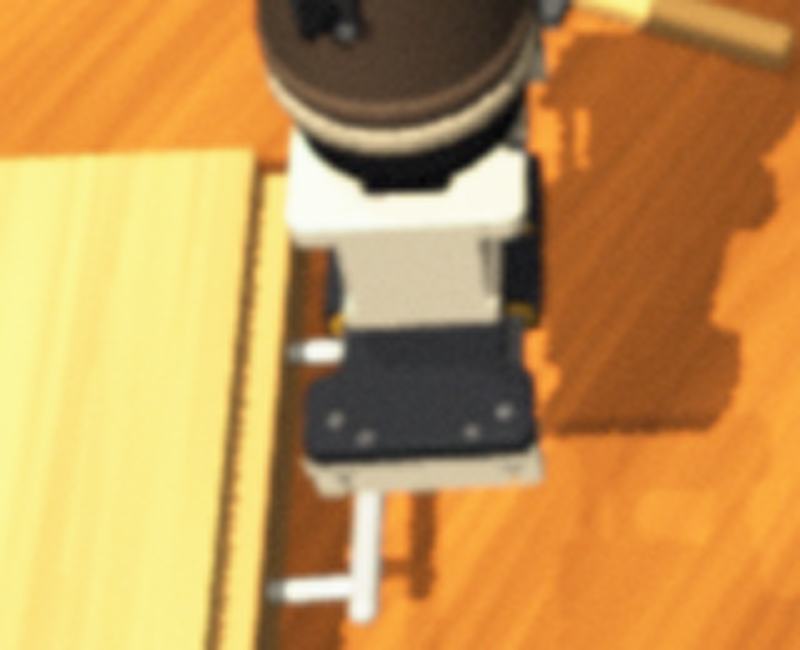

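Request:
{"fn": "servo_tool", "kwargs": {
  "plan": [
    [[0,0.1,-3],[0,0,0]],
    [[0,0.1,-6],[0,0,0]],
    [[0,0.1,-7],[0,0,0]],
    [[0,0.1,-7],[0,0,0]],
    [[0.6,0.5,-7],[0,0,0]],
    [[1.1,0.8,-7],[0,0,0]],
    [[1.5,1.05,-7],[0,0,0]],
    [[1.8,1.2,-7],[0,0,0]],
    [[2.1,1.4,-7],[0,0,0]],
    [[2.1,1.4,-7],[0,0,0]]
  ]
}}

```text
clock: 61.5
position: [0.5424, 0.3286, 0.0355]
ee_rot: [1.899, 0.541, -1.91]
force: [-13.7, -8.3, 11.5]
width: 0.006
```

```bash
python3 - <<'E'
from h import *
s=st()
E
```

```text
t 61.5 pos [0.5424 0.3286 0.0355] yaw -58.08 down [-0.004 -0.005 -1.   ] F [-13.7  -8.3  11.5] w 0.5
```

Request:
{"fn": "servo_tool", "kwargs": {
  "plan": [
    [[0.3,0.2,0],[0,0,0]],
    [[0.6,0.4,0],[0,0,0]],
    [[0.6,0.4,0],[0,0,0]]
  ]
}}

```text
clock: 61.8
position: [0.5424, 0.3287, 0.0352]
ee_rot: [1.884, 0.535, -1.92]
force: [-22.8, -14.8, 21.4]
width: 0.003
```

Request:
{"fn": "servo_tool", "kwargs": {
  "plan": [
    [[-1,-0.6,0],[0,0,0]],
    [[-2.5,-1.6,0],[0,0,0]],
    [[-4,-2.5,2],[0,0,0]],
    [[-4,-2.5,7],[0,0,0]],
    [[-4,-4,12],[0,0,0]],
    [[-4,-8,16],[0,0,0]],
    [[-4,-12,16],[0,0,0]],
    [[-4,-16,16],[0,0,0]],
    [[-4,-20,16],[0,0,0]],
    [[-4,-24,16],[0,0,0]],
    [[-4,-28,16],[0,0,0]]
  ]
}}

```text
clock: 62.9
position: [0.5026, 0.0472, 0.1959]
ee_rot: [1.885, 0.535, -1.919]
force: [1.3, 0.4, 0.3]
width: 0.001
```

```bash
python3 - <<'E'
from h import *
s=st()
side=arm.get_image("side"); top=arm.get_image("top"); save(side,"n1"); save(top,"n1t")
ex=np.array([np.cos(np.radians(32)),np.sin(np.radians(32))]); ey=np.array([-ex[1],ex[0]])
h=np.array([.5376,.3284])
for n,C in(("side",side),("top",top)):
    g=cv2.cvtColor(C["frame"],cv2.COLOR_BGR2HSV).astype(float); m=np.clip((60-g[...,1]),0,None)*(g[...,2]>90)
    A=np.arange(-.13,.06,.0005); B=[]
    for a in A:
        B.append(np.mean([m[int(round(p[1])),int(round(p[0]))] for b in np.arange(-.04,.041,.004) for p in [proj(C,[*(h+ex*a+ey*b),.0495])]]))
    B=np.array(B); w=B*(B>B.max()*.6); print(n,(A*w).sum()/w.sum()*1000)
E
```

```text
t 62.9 pos [0.5026 0.0472 0.1959] yaw -58.04 down [-0.014 -0.014 -1.   ] F [1.3 0.4 0.3] w 0.1
side 18.7458581483488
top 17.07877685070135
```

View pics/n1.png

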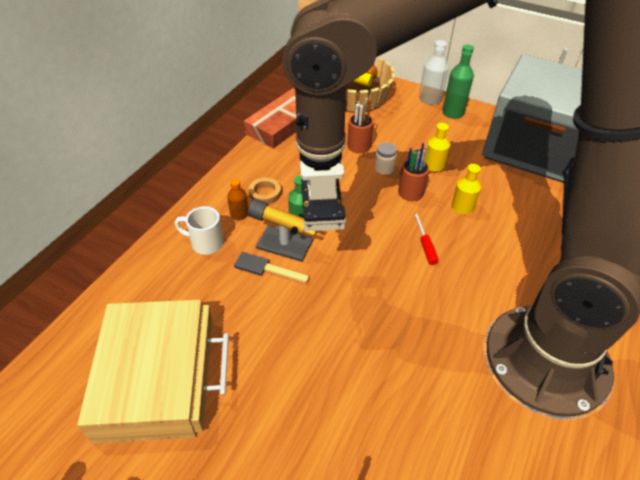

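With 35 N more force the handle didn't move at all, so the drawer is at its shut stop. The final side view shows the jar, bottle and paddle in place and the bystanders where they were. Handing in.

```bash
python3 - <<'E'
from cell import arm
print(arm.sign_off())
E
```

```text
the job is handed in; nothing more can be done
None
```

I've handed the job in at about 63 s of the 210 s allowed, with everything done in the order asked.

- **Drawer and weights:** All four paperweights were seen sitting flat in the open drawer before I shut it. The drawer is against its shut stop: it did not move under about 35 N more force.
- **Drawer checks that disagreed:** Arm travel was 132.6 mm, but the cameras gave about 131 mm against the stated 133 mm. The front panel also shows about 15 mm in front of the chest's top edge, although the description says they are level when shut.
- **Jar:** It stands within about 3 mm of midway between the pots.
- **Bottle:** It stands at the burner's right, about 27 mm clear of the base and 3 mm short of level with its middle.
- **Paddle:** I laid it down further left than the target, because the gripper would have hit the burner, and then pushed it in. It lies flat and within about 1° of parallel, plate towards the nozzle. It is about 27 mm clear and 5 mm short of level.
- **Bystanders:** The mug, amber bottle, tape, screwdriver and yellow bottles were not touched and look unmoved.

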